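Nest three channel blanks in the slide vise for a bundle cut

TASK

Bundle the three aluminium channel blanks in the blue vise so that they can be trimmed together. First run the empty vise's sliding jaw through its whole travel, right in against the fixed jaw and then right back to its stop, to feel that it runs free; then lay the two open-up blanks side by side across the bed between the jaws and nest the open-down one over the pair, one of its flanges down in each trough, with all three centred on the jaws and their ends level, and finally slide the jaw up until it holds the bundle snug. Leave the filter, the valve, the tube clamp and the wrench where they lie.

Things in the scene. Friction and masses are not known exactly. Their poses are not given: they have to be found in the camera images.
- vise_face (a point): Point on the blue long-opening slide vise, fixed to the bench: foot of the fixed jaw's steel face, at its middle, on the bed. The bed top is 30 mm above the bench. Axes: x along the jaw face (across the bed), y along the slide from the fixed jaw towards the sliding jaw, z up. The bed is 110 mm wide in x (the blanks overhang it at both ends) and runs from y -40 to +265 mm; bolt lugs stick out low, to x +-95 mm. Both jaws are 110 mm wide and stand 38 mm above the bed.
- jaw (a joint): The sliding jaw of the vise: the clear opening between the two jaw faces in m; 0 = shut on the fixed jaw, 0.200 = right back at its stop. It slides by hand against about 4 N of friction and stays where it is left.
- jaw_grip (a point): Centre of the black grip bar on top of the sliding jaw. The bar is 100 mm long along the vise's x, 18 mm wide along y, 18 mm high, its centre 99 mm above the bench, with 22 mm of clear height under it except for two 12 mm posts 40 mm either side of the middle. It lies 28 mm behind (+y of) the sliding jaw's face, straight along the slide (y) from vise_face, so at y = the opening + 28 mm. Axes as vise_face.
- up_a_mid (a point): Centre of an aluminium channel blank, U section: web 60 mm wide, flanges 40 mm high over all, every wall 4 mm thick, 150 mm long, 0.17 to 0.3 kg, half-way up (20 mm over its underside). It lies open side up: web underneath, flanges standing up. x along its length, y across the flanges, z up. The sides of its flanges are 30 mm from the centre.
- up_b_mid (a point): Centre of the second open-up blank, the same in every way as up_a_mid; the two are interchangeable.
- down_mid (a point): Centre of the third blank, same section and length, but lying open side down: web on top, flanges hanging; the centre is 20 mm over the edges of its flanges. x along its length, y across the flanges, z up. Nested over two open-up blanks, its flange edges rest on their webs and its web on their flanges, so that it sits 4 mm higher than they do.
- filter: Bystander: white canister filter, 80 mm across, lying along y on an aluminium foot, about 145 mm long and 116 mm high, beyond the vise. Origin at the centre of its foot.
- valve: Bystander: brass ball valve with a green lever, 82 mm long, 34 mm wide and 53 mm high, between the vise and the blanks. Origin at the centre of its underside.
- clamp: Bystander: blue double tube clamp on a steel plate, 70 x 34 mm, 55 mm high. Origin at the centre of its underside.
- wrench: Bystander: steel wrench 160 mm long lying flat. Origin at the middle of its underside, x along it.
Things that resemble listed ones, but are neither listed nor needed, are in the scene too. Leave any orange or red look-alike of the part that bears up_b_mid alone.

How it is judged:
By the outcome, as a careful person would: the job done as asked, in the order asked, and still so for the second after the job is handed in, with the robot touching nothing.
It also fails if it takes over 72 s, if anything falls off the work surface, if the arm or the gripper's body presses on something with over 40 N, if the wrist force passes 120 N, or if a joint passes its speed limit or range.

ROBOT

A 6-joint arm with a two-finger parallel gripper is mounted at the origin on the work surface. World frame = base frame: x ahead of the robot, y to its left, z up, the work surface at z = 0. Lengths are in m, angles in rad, forces in N, time in s.
With the tool pointing down it reaches from about 0.4 to 0.925 m from the base axis. Payload 3.4 kg.
Tool frame: the origin (TCP) lies midway between the tips of the shut fingers; the grasp point (between the pads) lies 19 mm behind it (arm.grip_depth is the z of the grasp point in the tool frame, in m); z points along the fingers, y is the direction in which the jaws open and shut (so a half turn about z gives the same grasp; the last joint's range is limited). The gripper opens to 85 mm and grips with 20 to 120 N. Pads are 22 mm wide; open, the fingers measure 114 mm over their backs; the gripper's body (76 mm by 85 mm) begins 54 mm behind the grasp point. The pads swing forward as they close: fully open they stand 13 mm farther back than shut.
Start: joints at [1.04, 0.307, 1.506, -0, 1.328, -0.073], TCP at [0.254, 0.516, 0.231] pointing down, gripper open.
Joint ranges: [-3.12, 3.12], [-1.05, 2.28], [0.14, 2.33], [-1.42, 4.57], [0.1, 2.73], [-2.68, 2.68]. Speed limits (rad/s): [2.57, 2.57, 3.14, 3.14, 3.14, 3.14].

INTERFACE

Orientations are given as a unit quaternion [x, y, z, w].
In Python, from workcell import arm gives the robot as it stands.
- The arm moves only by the tool arm_command, never from a script. Its argument "rows" is a list that holds one entry, the list of rows, each a list of 7 numbers: the turn, a rotation vector about the tool's x, y, z in degrees, then the shift along the tool's x, y, z in mm, then the opening in per cent of the stroke, from 0 (shut) to 100 (fully open). A call has 1 to 5 rows; each row is the pose to reach, as a shift and turn from the pose commanded when the call began, along the tool's axes at that moment; what a row does not reach only later rows make up. A row lasts 1/12 s, in which the tool goes at most 41.7 mm and 7.16 degrees, less where a joint would pass 70% of its speed; a pose out of reach is approached as far as the arm can. A call with a gripper value outside its range is refused whole. The fingers move at their own pace and stop on an object; the grip force is fixed at half the most. Time passes only in rows, so rows that repeat a pose let the fingers close. It gives the time, the measured TCP pose, the force and the opening at its end, in the units of the state.
- arm.read_state(): the state, without advancing time (a new reading comes with each control period).
- arm.snapshot(name): name is "scene" or "top" or "wrist"; returns a dict with "image" (384x512x3 uint8, red, green, blue), "K" (3x3 intrinsics, pixels), "k1" (the pictures are not rectified: a ray, as slopes to the right and down, at radius r is drawn at 1 + k1 r^2 times it, then the intrinsics apply), "R" (3x3) and "t" (3): a world point X has camera coordinates R X + t; the wrist camera has in their place "tool_from_camera" (4x4, takes a point from camera to tool coordinates, whose origin is the TCP and whose axes are the flange's). Camera axes: x right, y down, z forward; pixel columns grow to the right and rows downward; lengths in m; the calibration is good to about 2 mm. A picture is of the moment at which its call begins: read the wrist's pose just before it. There is no depth.
- arm.job_done(): hands the job in, once; it reports no verdict.
The state is a dict: "t": time; "q": joint angles; "qvel": joint speeds; "effort": joint torques, N m; "ee_pos": TCP position; "orientation": TCP orientation; "ft_force": force on the tool from outside, world axes, zero at the start; "ft_torque": the same for the moment, N m; "opening": finger opening in m.
Only numpy, scipy, OpenCV 4.12 (cv2) and the standard library are available. Lean on these libraries where they do the work, as an engineer would, in place of code of your own. Each camera call takes 0.05 s, during which the arm holds its last target. There are 200 camera calls.

## Working session

There is one attempt and no reset: what is moved stays moved. The work goes in short steps, Python scripts to look and compute and a tool call to move; the robot and the scene stay as the last step left them, time stands still between calls to the robot, and variables do not carry over. Pictures are saved under pics/ and viewed, about 8 in all and at most 12, crops included, and the job is handed in when it is done.

Besides the shell and the picture viewer there is one more tool, called after "Request:" as name(argument=value, ...) on one line, values as JSON. arm_command: Moves the arm, as the interface text tells. Its arguments: {"type":"object","properties":{"rows":{"type":"array","items":{"type":"array","items":{"type":"array","items":{"type":"number"}}}}},"required":["rows"]}

```bash
ls; mkdir -p pics; python3 - <<'E'
from workcell import arm
import cv2
for n in("scene","top"):
    s=arm.snapshot(n); cv2.imwrite(f"pics/{n}0.png",cv2.resize(s["image"][:,:,::-1],(800,600),interpolation=cv2.INTER_CUBIC))
    print(n,s["K"],s["k1"],s["R"],s["t"])
st=arm.read_state();print(st["ee_pos"],st["orientation"],st["opening"],arm.grip_depth,st["t"])
E
```

```text
pics
scene [[497.1355368    0.         247.82215895]
 [  0.         497.1355368  199.73255844]
 [  0.           0.           1.        ]] -0.18617697624620413 [[ 0.55497525  0.83154718 -0.02305991]
 [ 0.42792987 -0.3091528  -0.84929416]
 [-0.7133572   0.46146922 -0.52741603]] [-0.35727496 -0.10586866  1.66912265]
top [[439.65643318   0.         248.19890212]
 [  0.         439.65643318 188.69499774]
 [  0.           0.           1.        ]] 0.029251536899324714 [[ 0.01914368 -0.99979516 -0.00656888]
 [-0.98132516 -0.01753146 -0.19155565]
 [ 0.19140125  0.01011328 -0.98145977]] [0.11810526 0.52470904 1.33171695]
[0.25381368 0.51522473 0.23047172] [ 2.26898631e-01  9.73917916e-01 -9.09224310e-04 -2.76753655e-04] 0.08508255629913776 -0.0187 0.1
```

View pics/top0.png

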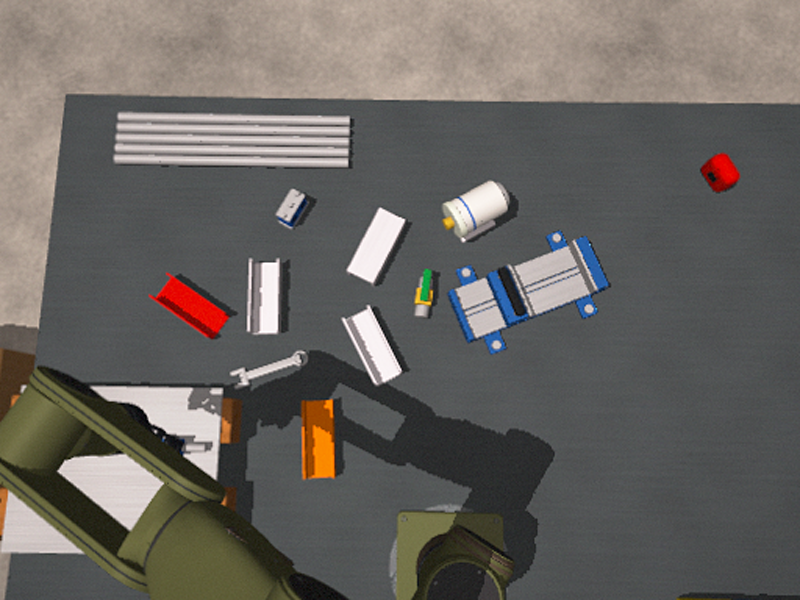

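View pics/scene0.png

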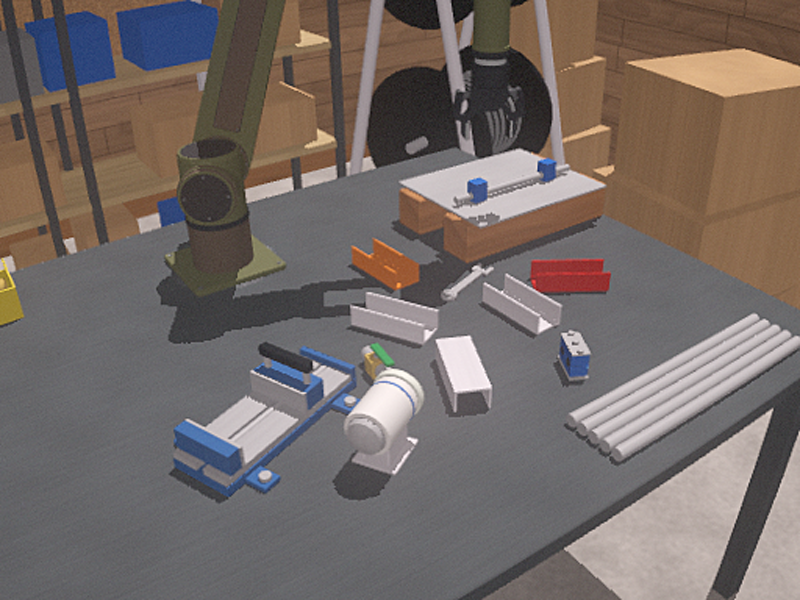

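The fixed jaw is at the far right in the top picture, about (595,262), and the sliding jaw's black bar is near (512,290). The open-up blanks are at about (265,296) and (374,345), and the open-down one at about (377,246). I'll view an enlarged crop to measure from.

```bash
cat > h.py <<'E'
from workcell import arm
import numpy as np, cv2
from scipy.spatial.transform import Rotation as Rn
def ray(s,uv):
    k=s["k1"]; K=np.array(s["K"])
    p=cv2.undistortPoints(np.array([[uv]],float),K,np.array([k,0,0,0.]))[0,0]
    return np.array([p[0],p[1],1.])
def world(s,uv,z,st=None):
    d=ray(s,uv)
    if "R" in s:
        R=np.array(s["R"]);o=-R.T@np.array(s["t"]);d=R.T@d
    else:
        T=np.array(s["tool_from_camera"]);Rt=Rn.from_quat(st["orientation"]).as_matrix()
        o=Rt@T[:3,3]+np.array(st["ee_pos"]);d=Rt@T[:3,:3]@d
    return o+d*(z-o[2])/d[2]
def yaw(st):
    x=Rn.from_quat(st["orientation"]).as_matrix()[:,0];return np.degrees(np.arctan2(x[1],x[0]))
def wrist(name):
    import pickle
    st=arm.read_state();s=arm.snapshot("wrist")
    pickle.dump((st,s),open(f"pics/{name}.pkl","wb"))
    cv2.imwrite(f"pics/{name}.png",cv2.resize(s["image"][:,:,::-1],(800,600),interpolation=cv2.INTER_CUBIC))
    return st,s
def go(*wps):
    """wps: (x,y,z,yawdeg); prints per-leg: turn about tool z (deg), shift mm in tool axes at leg start"""
    st=arm.read_state();p=np.array(st["ee_pos"]);a=yaw(st)
    print("t %.2f pos %s yaw %.2f f %s op %.3f q %s"%(st["t"],p.round(4),a,np.round(st["ft_force"],1),st["opening"],np.round(st["q"],2)))
    R0=Rn.from_quat(st["orientation"]).as_matrix()
    for w in wps:
        d=np.array(w[:3])-p; c,s=np.cos(np.radians(a)),np.sin(np.radians(a))
        R=np.array([[c,s,0],[s,-c,0],[0,0,-1.]])
        Rw=np.array([[np.cos(np.radians(w[3])),np.sin(np.radians(w[3])),0],[np.sin(np.radians(w[3])),-np.cos(np.radians(w[3])),0],[0,0,-1]])
        rv=np.degrees(Rn.from_matrix((R if wps.index(w) else R0).T@Rw).as_rotvec())
        print("rot",rv.round(1),"shift",(1000*(R if wps.index(w) else R0).T@d).round(1)); p=np.array(w[:3]);a=w[3]
E
python3 - <<'E'
from h import *
import pickle
s=arm.snapshot("top");pickle.dump(s,open("pics/top.pkl","wb"))
cv2.imwrite("pics/crop.png",cv2.resize(s["image"][125:255,150:400,::-1],None,fx=3.2,fy=3.2,interpolation=cv2.INTER_CUBIC))
E
```

```text
(no output)
```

View pics/crop.png

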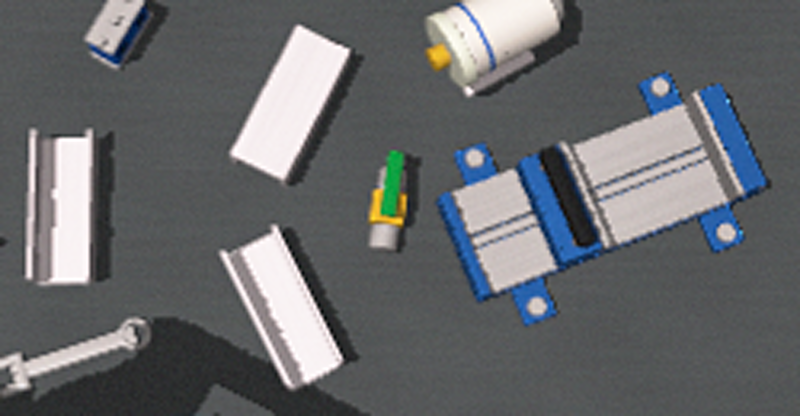

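The crop shows the bar from (548,150) to (585,245). The open-down web's corners are (301,25), (350,48), (286,183) and (231,154). The near open-up blank's flange tops run (224,250)–(296,388) and (277,228)–(344,360). The left one's run (32,130)–(30,280) and (91,130)–(92,283).

```bash
python3 - <<'E'
from h import *
import pickle
s=pickle.load(open("pics/top.pkl","rb"))
W=lambda u,v,z:world(s,((u+.5)/3.2-.5+150,(v+.5)/3.2-.5+125),z)
def pr(n,P,e1,e2):
    c=np.mean(P,0);d=np.array(e1)-e2;print(n,c.round(4),"len",np.linalg.norm(d).round(4),"ang",np.degrees(np.arctan2(d[1],d[0])).round(1))
a,b=W(551,150,.108),W(583,245,.108);pr("bar",[a,b],a,b)
for n,q in dict(down=[(301,25),(350,48),(286,183),(231,154)],near=[(224,250),(277,228),(344,360),(296,388)],left=[(32,130),(91,130),(92,283),(30,280)]).items():
    P=[W(u,v,.04) for u,v in q];pr(n,P,(P[0]+P[1])/2,(P[2]+P[3])/2)
a,b=W(693,97,.068),W(738,198,.068);pr("face",[a,b],a,b)
print("valve",W(390,200,.03)); go()
E
```

```text
bar [ 0.523  -0.1092  0.108 ] len 0.0951 ang 17.5
down [0.6297 0.1531 0.04  ] len 0.1524 ang -25.0
near [0.4236 0.1557 0.04  ] len 0.1492 ang 28.4
left [0.5201 0.3797 0.04  ] len 0.153 ang 2.9
face [ 0.5835 -0.2609  0.068 ] len 0.1081 ang 21.8
valve [0.53289107 0.05357421 0.03      ]
t 0.15 pos [0.2539 0.5153 0.2306] yaw 153.77 f [ 0.3  0.  -0.6] op 0.086 q [ 1.04  0.31  1.51 -0.    1.33 -0.07]
```

```bash
python3 - <<'E'
from h import *
go((.45,.25,.25,201.7),(.53,-.12,.25,201.7))
E
```

```text
t 0.15 pos [0.2539 0.5153 0.2306] yaw 153.77 f [ 0.3  0.  -0.6] op 0.086 q [ 1.04  0.31  1.51 -0.    1.33 -0.07]
rot [ -0.1  -0.  -47.9] shift [-293.2 -151.3  -19.2]
rot [0. 0. 0.] shift [  62.5 -373.4    0. ]
```

Request:
arm_command(rows=[[[0, 0, -7, -30, -15, -2, 60], [0, 0, -14, -60, -30, -4, 60], [0, 0, -21, -95, -50, -6, 60], [0, 0, -28, -130, -67, -8, 60], [0, 0, -35, -165, -85, -10, 60]]])

```text
t: 0.57
ee_pos: [0.3617, 0.3699, 0.2408]
orientation: [-0.067, 0.998, -0.0, -0.0]
ft_force: [0.3, -0.1, -0.1]
opening: 0.0511
```

```bash
python3 - <<'E'
from h import *
go((.45,.25,.25,201.7),(.53,-.12,.25,201.7))
E
```

```text
t 0.57 pos [0.3617 0.3699 0.2408] yaw -172.31 f [ 0.3 -0.1 -0.1] op 0.051 q [ 0.72  0.22  1.61 -0.    1.32 -0.99]
rot [ -0.  -0. -14.] shift [ -71.5 -130.7   -9.2]
rot [0. 0. 0.] shift [  62.5 -373.4    0. ]
```

Request:
arm_command(rows=[[[0, 0, -5, -18, -32, -3, 60], [0, 0, -10, -36, -65, -6, 60], [0, 0, -13, -54, -98, -9, 60], [0, 0, -13, -71, -125, -9, 60]]])

```text
t: 0.9
ee_pos: [0.4486, 0.2542, 0.2505]
orientation: [-0.177, 0.984, -0.0, 0.0]
ft_force: [-0.5, 0.6, 0.2]
opening: 0.0516
```

Request:
arm_command(rows=[[[0, 0, 0, 6, -39, 0, 60], [0, 0, 0, 12, -79, 0, 60], [0, 0, 0, 18, -119, 0, 60], [0, 0, 0, 25, -159, 0, 60], [0, 0, 0, 32, -199, 0, 60]]])

```text
t: 1.32
ee_pos: [0.4865, 0.0568, 0.2498]
orientation: [-0.176, 0.984, 0.0, -0.0]
ft_force: [1.1, -0.4, 0.4]
opening: 0.051
```

Request:
arm_command(rows=[[[0, 0, 0, 6, -39, 0, 60], [0, 0, 0, 12, -79, 0, 60], [0, 0, 0, 18, -119, 0, 60], [0, 0, 0, 24, -150, 0, 60], [0, 0, 0, 30, -174, 0, 60]]])

```text
t: 1.73
ee_pos: [0.5193, -0.118, 0.2498]
orientation: [-0.175, 0.984, -0.0, -0.0]
ft_force: [1.5, -0.2, 0.8]
opening: 0.0511
```

```bash
python3 - <<'E'
from h import *
st,s=wrist("w1"); go((.523,-.1092,.25,201.7)); print(s["K"],s["k1"],s["tool_from_camera"])
E
```

```text
t 1.78 pos [ 0.52   -0.1217  0.2497] yaw -159.87 f [ 0.8 -3.4  1.4] op 0.051 q [-0.31  0.23  1.56 -0.    1.34 -2.23]
rot [-0.3 -0.1 -1.6] shift [-7.1 10.7 -0.3]
[[264.90601608   0.         253.73268895]
 [  0.         264.90601608 189.64736563]
 [  0.           0.           1.        ]] -0.05704827583540361 [[ 8.87886954e-05 -9.59081171e-01 -2.83131242e-01  7.15973115e-02]
 [ 9.99999922e-01 -2.38466557e-05  3.94373882e-04  1.84238828e-04]
 [-3.84988298e-04 -2.83131255e-01  9.59081094e-01 -1.41468958e-01]
 [ 0.00000000e+00  0.00000000e+00  0.00000000e+00  1.00000000e+00]]
```

View pics/w1.png

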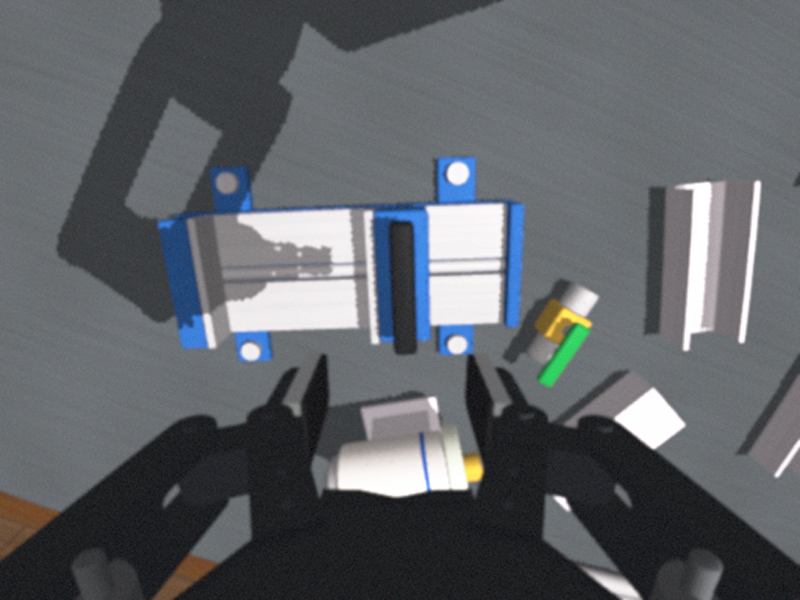

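Wrist picture: the bar runs (401,222)–(404,353). The bed edges run (255,209)–(500,204) and (235,332)–(500,326). The near open-up blank is at right, with flange tops (700,183)–(687,348) and (757,182)–(743,341).

```bash
python3 - <<'E'
from h import *
import pickle
st,s=pickle.load(open("pics/w1.pkl","rb"))
W=lambda u,v,z:world(s,((u+.5)*.64-.5,(v+.5)*.64-.5),z,st)
ang=lambda d:np.degrees(np.arctan2(d[1],d[0])).round(2)
a,b=W(401,222,.108),W(404,353,.108);print("bar",(a+b)/2,np.linalg.norm(a-b),ang(b-a))
t1,t2=W(255,209,.03),W(500,204,.03);b1,b2=W(235,332,.03),W(500,326,.03)
print("bed dir",ang(t2-t1),ang(b2-b1)); print(t1,t2,b1,b2)
y=np.array([np.cos(np.radians(111.7)),np.sin(np.radians(111.7)),0]);x=np.array([-y[1]*-1,-y[0],0])
for p in(t1,t2,b1,b2,a,b):print("vx",p@x*1000,"vy",p@y*1000)
for p in [(700,183),(687,348),(757,182),(743,341)]: print(W(*p,.04))
for z,ps in((.068,[(195,217),(218,345),(370,209),(375,342)]),(.03,[(520,202),(517,326)])):
  for p in ps: w=W(*p,z);print(p,w,"vx",w@x*1000,"vy",w@y*1000)
E
```

```text
bar [ 0.52482324 -0.11129899  0.108     ] 0.09657209674712727 21.7
bed dir 111.29 111.64
[ 0.52034739 -0.24791907  0.03      ] [ 0.44365131 -0.0511358   0.03      ] [ 0.63741822 -0.23675346  0.03      ] [ 0.54564245 -0.00542221  0.03      ]
vx 391.8044383052195 vy -422.74644419786387
vx 393.3035828716742 vy -211.55056655551735
vx 504.7072041008516 vy -455.6586662543755
vx 504.9693241685641 vy -206.78748170862247
vx 398.19187989571975 vy -297.4623049344913
vx 494.7639766257706 vy -297.46412103226237
[0.36624799 0.09986415 0.04      ]
[0.50189813 0.16917384 0.04      ]
[0.34587341 0.14847924 0.04      ]
[0.4763772  0.21963415 0.04      ]
(195, 217) [ 0.53517084 -0.28015835  0.068     ] vx 393.6570128841037 vy -458.18193179044397
(218, 345) [ 0.63472645 -0.23788604  0.068     ] vx 501.78742481176 vy -455.71570922608703
(370, 209) [ 0.48280942 -0.15309172  0.068     ] vx 391.98879483543 vy -320.75972007313743
(375, 342) [ 0.58530432 -0.1129786   0.068     ] vx 502.0518354667658 vy -321.3864669389895
(520, 202) [ 0.43601026 -0.03562175  0.03      ] vx 391.94030597672554 vy -194.31071197723517
(517, 326) [0.54014644 0.00961227 0.03      ] vx 505.4217570868013 vy -190.7863248333186
```

```bash
python3 - <<'E'
from h import *
go((.524,-.1105,.13,201.65),(.524,-.1105,.08,201.65))
E
```

```text
t 1.78 pos [ 0.52   -0.1217  0.2497] yaw -159.87 f [ 0.8 -3.4  1.4] op 0.051 q [-0.31  0.23  1.56 -0.    1.34 -2.23]
rot [-0.3 -0.1 -1.5] shift [ -7.7   9.7 119.7]
rot [0. 0. 0.] shift [ 0.  0. 50.]
```

Request:
arm_command(rows=[[[0, 0, -1.3, -6, 9, 35, 60], [0, 0, -1.3, -6, 9, 70, 60], [0, 0, -1.3, -6, 9, 105, 60], [0, 0, -1.3, -6, 9, 110, 60], [0, 0, -1.3, -6, 9, 110, 60]]])

```text
t: 2.2
ee_pos: [0.5191, -0.1036, 0.1377]
orientation: [-0.188, 0.982, 0.002, -0.003]
ft_force: [0.4, -0.1, 0.3]
opening: 0.0511
```

```bash
python3 - <<'E'
from h import *
go((.524,-.1105,.08,201.65))
E
```

```text
t 2.20 pos [ 0.5191 -0.1036  0.1377] yaw -158.38 f [ 0.4 -0.1  0.3] op 0.051 q [-0.28  0.34  1.72  0.    1.09 -2.22]
rot [ 0.2 -0.3 -0. ] shift [-2.3 -8.5 57.7]
```

Request:
arm_command(rows=[[[0, 0, 0, -2, -8, 0, 60], [0, 0, 0, -2, -8, 0, 60]]])

```text
t: 2.37
ee_pos: [0.5294, -0.1126, 0.1423]
orientation: [-0.188, 0.982, -0.002, 0.002]
ft_force: [0.8, -0.0, 0.7]
opening: 0.0511
```

```bash
python3 - <<'E'
from h import *
go((.524,-.1105,.08,201.65))
E
```

```text
t 2.37 pos [ 0.5294 -0.1126  0.1423] yaw -158.37 f [ 0.8 -0.   0.7] op 0.051 q [-0.29  0.34  1.7  -0.    1.09 -2.24]
rot [-0.2  0.2 -0. ] shift [ 4.5  4.2 62.3]
```

Request:
arm_command(rows=[[[0, 0, 0, 0, 0, 0, 60], [0, 0, 0, 0, 0, 0, 60]]])

```text
t: 2.53
ee_pos: [0.5277, -0.1116, 0.1419]
orientation: [-0.187, 0.982, -0.001, 0.002]
ft_force: [-0.2, 0.3, -0.5]
opening: 0.0511
```

Request:
arm_command(rows=[[[0, 0, 0, 0, 0, 0, 60], [0, 0, 0, 0, 0, 0, 60]]])

```text
t: 2.7
ee_pos: [0.5266, -0.1112, 0.1409]
orientation: [-0.188, 0.982, -0.0, 0.001]
ft_force: [-0.6, -0.6, -0.8]
opening: 0.0512
```

```bash
python3 - <<'E'
from h import *
go((.524,-.1105,.08,201.65))
E
```

```text
t 2.70 pos [ 0.5266 -0.1112  0.1409] yaw -158.38 f [-0.6 -0.6 -0.8] op 0.051 q [-0.29  0.34  1.71 -0.    1.09 -2.23]
rot [-0.1  0.1 -0. ] shift [ 2.2  1.6 60.9]
```

Request:
arm_command(rows=[[[0, 0, 0, 1, 1, 20, 60], [0, 0, 0, 1, 1, 40, 60], [0, 0, 0, 1, 1, 55, 60], [0, 0, 0, 1, 1, 60, 60], [0, 0, 0, 1, 1, 60, 15]]])

```text
t: 3.12
ee_pos: [0.5239, -0.1101, 0.0789]
orientation: [-0.188, 0.982, 0.001, -0.001]
ft_force: [-0.5, -0.1, -1.4]
opening: 0.0409
```

Request:
arm_command(rows=[[[0, 0, 0, 0, 0, 0, 5], [0, 0, 0, 0, 0, 0, 5], [0, 0, 0, 0, 0, 0, 5], [0, 0, 0, 0, 0, 0, 5]]])

```text
t: 3.45
ee_pos: [0.5258, -0.1107, 0.0811]
orientation: [-0.188, 0.982, -0.001, 0.001]
ft_force: [0.5, -0.2, 2.5]
opening: 0.0169
```

```bash
python3 - <<'E'
from h import *
go((.524,-.1105,.08,201.65))
E
```

```text
t 3.45 pos [ 0.5258 -0.1107  0.0811] yaw -158.34 f [ 0.5 -0.2  2.5] op 0.017 q [-0.29  0.41  1.78 -0.    0.95 -2.23]
rot [-0.1  0.1  0. ] shift [1.6 0.9 1.1]
```

Request:
arm_command(rows=[[[0, 0, 0, 0, -15, 0, 5], [0, 0, 0, 0, -40, 0, 5], [0, 0, 0, 0, -70, 0, 5], [0, 0, 0, 0, -100, 0, 5], [0, 0, 0, 0, -115, 0, 5]]])

```text
t: 3.87
ee_pos: [0.5703, -0.2193, 0.0811]
orientation: [-0.187, 0.982, -0.001, 0.002]
ft_force: [3.9, 7.1, 4.5]
opening: 0.0169
```

Request:
arm_command(rows=[[[0, 0, 0, 0, -5, 0, 5], [0, 0, 0, 0, -9, 0, 5], [0, 0, 0, 0, -12, 0, 5], [0, 0, 0, 0, -14, 0, 5], [0, 0, 0, 0, -15, 0, 5]]])

```text
t: 4.28
ee_pos: [0.5747, -0.2298, 0.0811]
orientation: [-0.187, 0.982, 0.0, 0.002]
ft_force: [4.6, 6.3, 3.6]
opening: 0.0164
```

```bash
python3 - <<'E'
from h import *
go((.524,-.1105,.08,201.65))
E
```

```text
t 4.28 pos [ 0.5747 -0.2298  0.0811] yaw -158.40 f [4.6 6.3 3.6] op 0.016 q [-0.45  0.51  1.6   0.    1.04 -2.4 ]
rot [ 0.   0.2 -0. ] shift [  3.2 129.6   1.1]
```

Request:
arm_command(rows=[[[0, 0, 0, 0, -1, 0, 5], [0, 0, 0, 0, -2, 0, 5], [0, 0, 0, 0, -3, 0, 5], [0, 0, 0, 0, -3, 0, 5]]])

```text
t: 4.62
ee_pos: [0.5757, -0.2324, 0.0811]
orientation: [-0.188, 0.982, 0.0, 0.002]
ft_force: [4.7, 5.2, 2.6]
opening: 0.0173
```

Request:
arm_command(rows=[[[0, 0, 0, 0, -1, 0, 5], [0, 0, 0, 0, -2, 0, 5], [0, 0, 0, 0, -2, 0, 5]]])

```text
t: 4.87
ee_pos: [0.5764, -0.2342, 0.0811]
orientation: [-0.188, 0.982, 0.0, 0.002]
ft_force: [4.5, 5.8, 2.9]
opening: 0.0168
```

Request:
arm_command(rows=[[[0, 0, 0, 0, -1, 0, 5], [0, 0, 0, 0, -2, 0, 5], [0, 0, 0, 0, -2, 0, 5]]])

```text
t: 5.12
ee_pos: [0.5772, -0.236, 0.0811]
orientation: [-0.188, 0.982, 0.0, 0.002]
ft_force: [4.0, 6.2, 2.5]
opening: 0.0168
```

Request:
arm_command(rows=[[[0, 0, 0, 0, -1, 0, 5], [0, 0, 0, 0, -2, 0, 5], [0, 0, 0, 0, -2, 0, 5]]])

```text
t: 5.37
ee_pos: [0.5773, -0.2362, 0.0811]
orientation: [-0.187, 0.982, 0.002, 0.002]
ft_force: [3.3, 10.6, 5.3]
opening: 0.0171
```

Request:
arm_command(rows=[[[0, 0, 0, 0, -1, 0, 5], [0, 0, 0, 0, -1, 0, 5], [0, 0, 0, 0, -1, 0, 5]]])

```text
t: 5.62
ee_pos: [0.5773, -0.2362, 0.0811]
orientation: [-0.188, 0.982, 0.003, 0.001]
ft_force: [2.8, 11.7, 6.6]
opening: 0.017
```

```bash
python3 - <<'E'
from h import *
go((.524,-.1105,.08,201.65))
y=np.array([np.cos(np.radians(111.65)),np.sin(np.radians(111.65)),0]);print(y@arm.read_state()["ee_pos"])
E
```

```text
t 5.62 pos [ 0.5773 -0.2362  0.0811] yaw -158.38 f [ 2.8 11.7  6.6] op 0.017 q [-0.46  0.51  1.58  0.01  1.05 -2.41]
rot [ 0.3  0.2 -0. ] shift [  3.2 136.4   1.7]
-0.4324771353198066
```

Request:
arm_command(rows=[[[0, 0, 0, 0, 15, 0, 5], [0, 0, 0, 0, 40, 0, 5], [0, 0, 0, 0, 70, 0, 5], [0, 0, 0, 0, 100, 0, 5], [0, 0, 0, 0, 130, 0, 5]]])

```text
t: 6.03
ee_pos: [0.53, -0.121, 0.0811]
orientation: [-0.188, 0.982, -0.003, 0.002]
ft_force: [4.2, -5.0, 0.2]
opening: 0.0165
```

Request:
arm_command(rows=[[[0, 0, 0, 0, 25, 0, 5], [0, 0, 0, 0, 42, 0, 5], [0, 0, 0, 0, 54, 0, 5], [0, 0, 0, 0, 62, 0, 5], [0, 0, 0, 0, 65, 0, 5]]])

```text
t: 6.45
ee_pos: [0.5046, -0.0592, 0.0811]
orientation: [-0.188, 0.982, -0.001, 0.0]
ft_force: [-0.7, -5.7, 5.9]
opening: 0.0169
```

Request:
arm_command(rows=[[[0, 0, 0, 0, 3, 0, 5], [0, 0, 0, 0, 5, 0, 5], [0, 0, 0, 0, 7, 0, 5], [0, 0, 0, 0, 8, 0, 5], [0, 0, 0, 0, 8, 0, 5]]])

```text
t: 6.87
ee_pos: [0.5021, -0.0529, 0.081]
orientation: [-0.188, 0.982, -0.001, 0.0]
ft_force: [-0.9, -3.8, 7.6]
opening: 0.0169
```

Request:
arm_command(rows=[[[0, 0, 0, 0, 1, 0, 5], [0, 0, 0, 0, 1, 0, 5]]])

```text
t: 7.03
ee_pos: [0.5018, -0.0522, 0.081]
orientation: [-0.188, 0.982, -0.001, 0.0]
ft_force: [-0.1, -3.5, 8.9]
opening: 0.0169
```

Request:
arm_command(rows=[[[0, 0, 0, 0, 1, 0, 5], [0, 0, 0, 0, 2, 0, 5], [0, 0, 0, 0, 2, 0, 5]]])

```text
t: 7.28
ee_pos: [0.5013, -0.0511, 0.081]
orientation: [-0.188, 0.982, -0.002, 0.001]
ft_force: [-0.4, -6.2, 6.9]
opening: 0.017
```

Request:
arm_command(rows=[[[0, 0, 0, 0, 1, 0, 5], [0, 0, 0, 0, 2, 0, 5], [0, 0, 0, 0, 2, 0, 5]]])

```text
t: 7.53
ee_pos: [0.5013, -0.0511, 0.081]
orientation: [-0.188, 0.982, -0.004, 0.001]
ft_force: [0.7, -13.8, 5.1]
opening: 0.017
```

Request:
arm_command(rows=[[[0, 0, 0, 0, 1, 0, 5], [0, 0, 0, 0, 1, 0, 5]]])

```text
t: 7.7
ee_pos: [0.5014, -0.0511, 0.081]
orientation: [-0.188, 0.982, -0.004, 0.001]
ft_force: [2.3, -16.6, 3.2]
opening: 0.0172
```

```bash
python3 - <<'E'
from h import *
go((.524,-.1105,.08,201.65))
p=arm.read_state()["ee_pos"]; print(np.hypot(p[0]-.5773,p[1]+.2362))
E
```

```text
t 7.70 pos [ 0.5014 -0.0511  0.081 ] yaw -158.27 f [  2.3 -16.6   3.2] op 0.017 q [-0.18  0.38  1.85 -0.01  0.91 -2.12]
rot [-0.5  0.   0.1] shift [  1.  -63.5   1.6]
0.20007110282253032
```

Request:
arm_command(rows=[[[0, 0, 0, 0, -4, 0, 30], [0, 0, 0, 0, -4, 0, 50], [0, 0, 0, 0, -4, 0, 60], [0, 0, 0, 0, -4, -10, 60], [0, 0, 0, 0, -4, -30, 60]]])

```text
t: 8.12
ee_pos: [0.498, -0.0491, 0.1079]
orientation: [-0.187, 0.982, 0.002, -0.003]
ft_force: [0.5, -0.8, -1.2]
opening: 0.0516
```

Request:
arm_command(rows=[[[0, 0, 0, -2, 10, -35, 60], [0, 0, 0, -4, 25, -70, 60], [0, 0, 0, -6, 40, -105, 60], [0, 0, 0, -7, 50, -125, 60], [0, 0, 0, -7, 53, -130, 60]]])

```text
t: 8.53
ee_pos: [0.4892, 0.0035, 0.2438]
orientation: [-0.188, 0.982, -0.0, 0.003]
ft_force: [0.1, -0.2, 0.2]
opening: 0.0508
```

Request:
arm_command(rows=[[[0, 0, 0, 0, 0, 0, 100], [0, 0, 0, 0, 0, 0, 100], [0, 0, 0, 0, 0, 0, 100]]])

```text
t: 8.78
ee_pos: [0.4866, 0.0017, 0.2381]
orientation: [-0.187, 0.982, 0.0, -0.002]
ft_force: [0.3, -1.6, -0.1]
opening: 0.0841
```

```bash
python3 - <<'E'
from h import *
wrist("w2");go()
E
```

```text
t 8.83 pos [0.4867 0.0015 0.238 ] yaw -158.41 f [-0.   0.1  0.4] op 0.085 q [-0.08  0.18  1.67 -0.    1.3  -2.03]
```

View pics/w2.png

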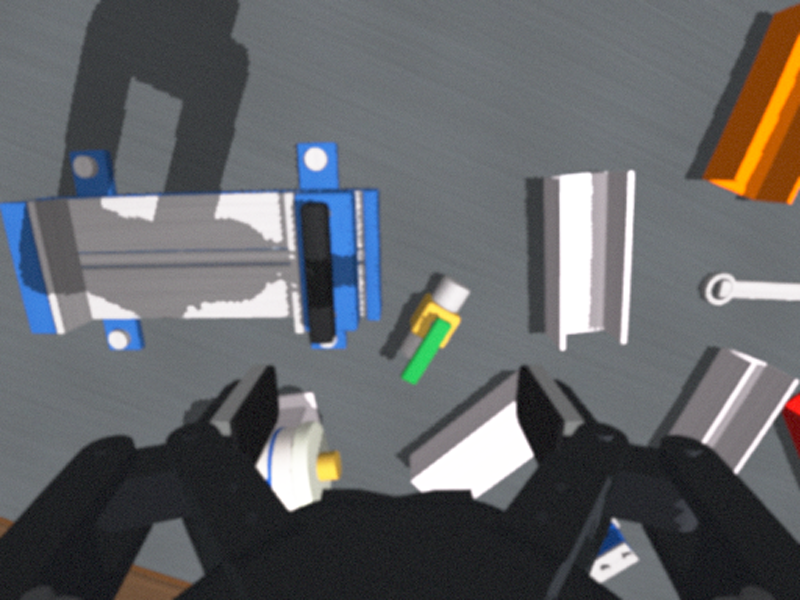

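The jaw is right back: bar (316,204)–(320,343), bed edges (130,195)–(280,193) and (120,320)–(285,318). The near blank's flange tops are (558,176)–(563,349) and (632,172)–(625,343).

```bash
python3 - <<'E'
from h import *
import pickle
st,s=pickle.load(open("pics/w2.pkl","rb"))
W=lambda u,v,z:world(s,((u+.5)*.64-.5,(v+.5)*.64-.5),z,st)
ang=lambda d:np.degrees(np.arctan2(d[1],d[0])).round(2)
A=22.;x=np.array([np.cos(np.radians(A)),np.sin(np.radians(A)),0]);y=np.array([-x[1],x[0],0])
P=dict(bar1=(316,204,.108),bar2=(320,343,.108),bt1=(130,195,.03),bt2=(280,193,.03),bb1=(120,320,.03),bb2=(285,318,.03),j1=(293,192,.068),j2=(298,331,.068))
Q={}
for n,p in P.items(): w=Q[n]=W(*p);print(n,w.round(4),"vx %.1f vy %.1f"%(w@x*1000,w@y*1000))
print(ang(Q["bar2"]-Q["bar1"]),ang(Q["bt2"]-Q["bt1"]),ang(Q["bb2"]-Q["bb1"]))
# line of TCP on rail
B=[W(u,v,.04) for u,v in[(558,176),(563,349),(632,172),(625,343)]]
print([b.round(4) for b in B],np.mean(B,0).round(4),ang(B[1]-B[0]),ang(B[3]-B[2]),np.linalg.norm(B[1]-B[0]),np.linalg.norm(B[3]-B[2]),np.linalg.norm(B[2]-B[0]))
print((.5773*y[0]-.2362*y[1])*1000)
m=np.mean(B,0); go((m[0],m[1],.10,180+ang(B[3]-B[2])),(m[0],m[1],.003,180+ang(B[3]-B[2])))
E
```

```text
bar1 [ 0.4553 -0.0662  0.108 ] vx 397.4 vy -232.0
bar2 [ 0.5459 -0.0329  0.108 ] vx 493.8 vy -234.9
bt1 [ 0.5148 -0.2284  0.03  ] vx 391.8 vy -404.6
bt2 [ 0.4677 -0.1089  0.03  ] vx 392.8 vy -276.2
bb1 [ 0.6294 -0.2147  0.03  ] vx 503.2 vy -434.8
bb2 [ 0.5705 -0.0722  0.03  ] vx 501.9 vy -280.7
j1 [ 0.4584 -0.091   0.068 ] vx 390.9 vy -256.1
j2 [ 0.561 -0.054  0.068] vx 499.9 vy -260.2
20.24 111.56 112.47
[array([0.3717, 0.0954, 0.04  ]), array([0.503 , 0.1695, 0.04  ]), array([0.3455, 0.1502, 0.04  ]), array([0.4771, 0.2202, 0.04  ])] [0.4243 0.1588 0.04  ] 29.42 27.98 0.15080286225956804 0.14907206490817268 0.0607686616472863
-435.2612128276812
t 8.83 pos [0.4867 0.0015 0.238 ] yaw -158.41 f [-0.   0.1  0.4] op 0.085 q [-0.08  0.18  1.67 -0.    1.3  -2.03]
rot [ 0.1 -0.2 -6.4] shift [ -0.4 169.  138.3]
rot [0. 0. 0.] shift [ 0.  0. 97.]
```

Request:
arm_command(rows=[[[0, 0, -3, 0, 30, 10, 100], [0, 0, -7, 0, 68, 30, 100], [0, 0, -7, 0, 107, 60, 100], [0, 0, -7, 0.5, 145, 95, 100], [0, 0, -7, 0.5, 168, 125, 100]]])

```text
t: 9.25
ee_pos: [0.4283, 0.1497, 0.1245]
orientation: [-0.247, 0.969, 0.0, -0.0]
ft_force: [1.3, 0.1, -1.1]
opening: 0.0855
```

Request:
arm_command(rows=[[[0, 0, 0, 0, 0, 30, 100], [0, 0, 0, 0, 0, 40, 100], [0, 0, 0, 0, 0, 40, 100], [0, 0, 0, 0, 0, 40, 100], [0, 0, 0, 0, 0, 40, 100]]])

```text
t: 9.67
ee_pos: [0.4298, 0.1485, 0.0861]
orientation: [-0.247, 0.969, -0.0, -0.0]
ft_force: [-0.5, 0.2, 0.2]
opening: 0.0855
```

```bash
python3 - <<'E'
from h import *
go((.424,.158,.003,208.6))
E
```

```text
t 9.67 pos [0.4298 0.1485 0.0861] yaw -151.44 f [-0.5  0.2  0.2] op 0.086 q [ 0.24  0.32  1.94 -0.    0.88 -1.83]
rot [-0. -0. -0.] shift [ 0.6 11.1 83.1]
```

Request:
arm_command(rows=[[[0, 0, 0, 0.5, 8, 10, 100], [0, 0, 0, 0.5, 11, 30, 100], [0, 0, 0, 0.5, 11, 55, 100], [0, 0, 0, 0.5, 11, 75, 100], [0, 0, 0, 0.5, 11, 83, 100]]])

```text
t: 10.08
ee_pos: [0.4238, 0.1577, 0.0023]
orientation: [-0.247, 0.969, -0.0, -0.0]
ft_force: [-0.2, -0.3, 0.7]
opening: 0.0856
```

Request:
arm_command(rows=[[[0, 0, 0, 0, 0, 0, 100], [0, 0, 0, 0, 0, 0, 40], [0, 0, 0, 0, 0, 0, 40], [0, 0, 0, 0, 0, 0, 40], [0, 0, 0, 0, 0, 0, 40]]])

```text
t: 10.5
ee_pos: [0.4249, 0.1585, 0.0046]
orientation: [-0.247, 0.969, 0.0, 0.002]
ft_force: [-0.8, -1.5, 6.6]
opening: 0.0594
```

```bash
python3 - <<'E'
from h import *
go((.424,.158,.003,208.6))
E
```

```text
t 10.50 pos [0.4249 0.1585 0.0046] yaw -151.41 f [-0.8 -1.5  6.6] op 0.059 q [ 0.26  0.45  2.03 -0.    0.65 -1.81]
rot [-0.   0.2 -0. ] shift [1.  0.  1.6]
```

```bash
cat >> h.py <<'E'
A=22.;VX=np.array([np.cos(np.radians(A)),np.sin(np.radians(A)),0]);VY=np.array([-VX[1],VX[0],0])
def vise(dx,dy,z): 
    p=VX*(.4465+dx)+VY*(-.463+dy);return (p[0],p[1],z,202.)
E
python3 - <<'E'
from h import *
go((.4249,.1585,.15,208.6),vise(.001,.052,.15),vise(.001,.052,.033))
E
```

```text
t 10.50 pos [0.4249 0.1585 0.0046] yaw -151.41 f [-0.8 -1.5  6.6] op 0.059 q [ 0.26  0.45  2.03 -0.    0.65 -1.81]
rot [-0.   0.2 -0. ] shift [-5.000e-01 -1.000e-01 -1.454e+02]
rot [0.  0.  6.6] shift [  51.6 -395.5    0. ]
rot [0. 0. 0.] shift [  0.   0. 117.]
```

Request:
arm_command(rows=[[[0, 0, 0, 0, 0, -15, 40], [0, 0, 0, 0, 0, -45, 40], [0, 0, 0, 0, 0, -80, 40], [0, 0, 0, 0, 0, -115, 40], [0, 0, 0, 0, 0, -145, 40]]])

```text
t: 10.92
ee_pos: [0.4235, 0.1583, 0.1508]
orientation: [-0.247, 0.969, 0.0, 0.001]
ft_force: [0.0, -0.0, -2.6]
opening: 0.0594
```

Request:
arm_command(rows=[[[0, 0, 0, 2, -15, 0, 40], [0, 0, 0, 6, -45, 0, 40], [0, 0, 0, 11, -83, 0, 40], [0, 0, 0, 16, -122, 0, 40], [0, 0, 0, 21, -160, 0, 40]]])

```text
t: 11.33
ee_pos: [0.4819, 0.0064, 0.149]
orientation: [-0.248, 0.969, -0.0, 0.001]
ft_force: [1.3, 0.5, -1.6]
opening: 0.0591
```

Request:
arm_command(rows=[[[0, 0, 0, 5, -38, 0, 40], [0, 0, 0, 10, -76, 0, 40], [0, 0, 0, 15, -114, 0, 40], [0, 0, 0, 20, -152, 0, 40], [0, 0, 0, 25, -185, 0, 40]]])

```text
t: 11.75
ee_pos: [0.549, -0.1692, 0.1487]
orientation: [-0.247, 0.969, -0.001, 0.0]
ft_force: [0.7, 1.3, -2.3]
opening: 0.0592
```

Request:
arm_command(rows=[[[0, 0, 2, 3, -25, 0, 40], [0, 0, 4.6, 5, -40, 0, 40], [0, 0, 6.6, 6, -50, 0, 40], [0, 0, 6.6, 6, -50, 0, 40], [0, 0, 6.6, 6, -50, 0, 40]]])

```text
t: 12.17
ee_pos: [0.5665, -0.213, 0.1481]
orientation: [-0.191, 0.982, 0.0, -0.0]
ft_force: [0.6, 0.6, -2.2]
opening: 0.0593
```

Request:
arm_command(rows=[[[0, 0, 0, 0, 0, 0, 40], [0, 0, 0, 0, 0, 0, 40]]])

```text
t: 12.33
ee_pos: [0.5663, -0.2118, 0.1481]
orientation: [-0.192, 0.981, 0.0, -0.0]
ft_force: [0.4, 0.2, -1.8]
opening: 0.0589
```

```bash
python3 - <<'E'
from h import *
go(vise(.001,.052,.033))
E
```

```text
t 12.33 pos [ 0.5663 -0.2118  0.1481] yaw -157.88 f [ 0.4  0.2 -1.8] op 0.059 q [-0.43  0.42  1.55  0.    1.17 -2.38]
rot [ 0.1 -0.   0.1] shift [ -1.8  -2.6 115.1]
```

Request:
arm_command(rows=[[[0, 0, 0, -2, 0, 15, 40], [0, 0, 0, -2, 0, 40, 40], [0, 0, 0, -2, 0, 70, 40], [0, 0, 0, -2, 0, 95, 40], [0, 0, 0, -2, 0, 107, 40]]])

```text
t: 12.75
ee_pos: [0.5665, -0.2103, 0.0382]
orientation: [-0.192, 0.981, 0.002, -0.002]
ft_force: [-1.0, 0.5, -1.9]
opening: 0.0591
```

Request:
arm_command(rows=[[[0, 0, 0, 0, 0, 2, 40], [0, 0, 0, 0, 0, 4, 40], [0, 0, 0, 0, 0, 6, 40], [0, 0, 0, 0, 0, 7, 40], [0, 0, 0, 0, 0, 7, 40]]])

```text
t: 13.17
ee_pos: [0.5697, -0.2129, 0.0352]
orientation: [-0.191, 0.982, -0.001, 0.001]
ft_force: [-0.4, 0.3, -2.8]
opening: 0.0593
```

```bash
python3 - <<'E'
from h import *
go(vise(.001,.054,.033))
E
```

```text
t 13.17 pos [ 0.5697 -0.2129  0.0352] yaw -157.97 f [-0.4  0.3 -2.8] op 0.059 q [-0.43  0.55  1.66 -0.    0.93 -2.38]
rot [-0.1  0.1  0. ] shift [1.  1.8 2.2]
```

Request:
arm_command(rows=[[[0, 0, 0, 0.5, 1, 1, 40], [0, 0, 0, 0.5, 1, 2, 40], [0, 0, 0, 0.5, 1, 2, 40]]])

```text
t: 13.42
ee_pos: [0.5695, -0.2126, 0.0346]
orientation: [-0.191, 0.982, -0.001, 0.002]
ft_force: [-0.4, 0.4, 9.4]
opening: 0.0591
```

Request:
arm_command(rows=[[[0, 0, 0, 0, 0, 0, 72], [0, 0, 0, 0, 0, 0, 76], [0, 0, 0, 0, 0, 0, 77], [0, 0, 0, 0, 0, 0, 77]]])

```text
t: 13.75
ee_pos: [0.5681, -0.212, 0.0322]
orientation: [-0.191, 0.982, -0.0, 0.0]
ft_force: [0.4, -0.7, 0.6]
opening: 0.066
```

```bash
python3 - <<'E'
from h import *
go(vise(.001,.054,.033))
E
```

```text
t 13.75 pos [ 0.5681 -0.212   0.0322] yaw -157.99 f [ 0.4 -0.7  0.6] op 0.066 q [-0.43  0.55  1.67  0.    0.92 -2.38]
rot [-0.  0.  0.] shift [-0.2  0.3 -0.8]
```

Request:
arm_command(rows=[[[0, 0, 0, 0, 0, -15, 77], [0, 0, 0, 0, 0, -45, 77], [0, 0, 0, 0, 0, -80, 77], [0, 0, 0, 0, 0, -117, 77], [0, 0, 0, 0, 15, -145, 100]]])

```text
t: 14.17
ee_pos: [0.5645, -0.2004, 0.1798]
orientation: [-0.19, 0.982, -0.002, 0.002]
ft_force: [1.2, -0.2, 1.1]
opening: 0.076
```

Request:
arm_command(rows=[[[0, 0, 0, 0, 35, -10, 100], [0, 0, 0, 0, 75, -15, 100], [0, 0, 0, 0, 115, -20, 100], [0, 0, 0, 0, 155, -25, 100], [0, 0, 0, 0, 195, -30, 100]]])

```text
t: 14.58
ee_pos: [0.4882, -0.0159, 0.2072]
orientation: [-0.191, 0.982, 0.0, -0.0]
ft_force: [-0.4, 0.8, 0.4]
opening: 0.0855
```

```bash
python3 - <<'E'
from h import *
go((.51,.36,.22,182.9))
E
```

```text
t 14.58 pos [ 0.4882 -0.0159  0.2072] yaw -158.04 f [-0.4  0.8  0.4] op 0.086 q [-0.12  0.21  1.72  0.    1.22 -2.07]
rot [ 0.  -0.  19.1] shift [-160.8  340.4  -12.7]
```

Request:
arm_command(rows=[[[0, 0, 0, -15, 33, -3, 100], [0, 0, 0, -32, 68, -5, 100], [0, 0, 0, -49, 103, -7, 100], [0, 0, 0, -66, 138, -9, 100], [0, 0, 0, -83, 174, -11, 100]]])

```text
t: 15.0
ee_pos: [0.5007, 0.1769, 0.2182]
orientation: [-0.191, 0.982, -0.0, 0.0]
ft_force: [-0.1, -0.5, -0.3]
opening: 0.0856
```

Request:
arm_command(rows=[[[0, 0, 4, -17, 36, 0, 100], [0, 0, 9, -33, 70, 0, 100], [0, 0, 14, -50, 105, 0, 100], [0, 0, 19, -65, 138, 0, 100], [0, 0, 19, -75, 156, 0, 100]]])

```text
t: 15.42
ee_pos: [0.5116, 0.3521, 0.2177]
orientation: [-0.026, 1.0, 0.001, -0.0]
ft_force: [0.7, 0.3, 0.3]
opening: 0.0856
```

Request:
arm_command(rows=[[[0, 0, 0, 0, 0, 0, 100], [0, 0, 0, 0, 0, 0, 100]]])

```text
t: 15.58
ee_pos: [0.5117, 0.3488, 0.2173]
orientation: [-0.028, 1.0, -0.001, -0.0]
ft_force: [0.1, -0.1, 0.3]
opening: 0.0858
```

```bash
python3 - <<'E'
from h import *
wrist("w3");go()
E
```

```text
t 15.63 pos [0.5116 0.3476 0.2174] yaw -176.91 f [-1.1  0.1 -0.7] op 0.085 q [ 0.53  0.38  1.43 -0.    1.33 -1.1 ]
```

View pics/w3.png

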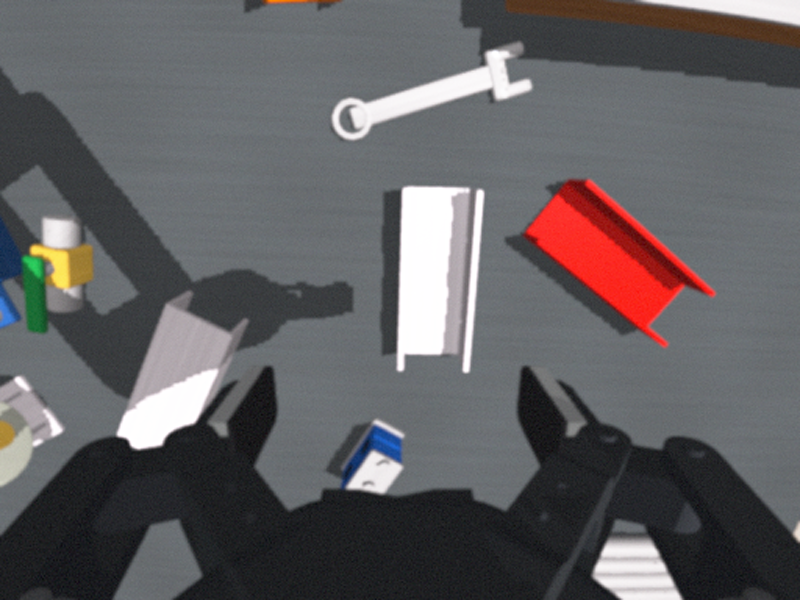

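The second open-up blank's flange tops run (404,188)–(401,370) and (481,190)–(467,371). The red look-alike sits to its right and is to be left alone.

```bash
python3 - <<'E'
from h import *
import pickle
st,s=pickle.load(open("pics/w3.pkl","rb"))
W=lambda u,v,z:world(s,((u+.5)*.64-.5,(v+.5)*.64-.5),z,st)
ang=lambda d:np.degrees(np.arctan2(d[1],d[0])).round(2)
B=[W(u,v,.04) for u,v in[(404,188),(401,370),(481,190),(467,371)]]
print([b.round(4) for b in B],np.mean(B,0).round(4),ang(B[1]-B[0]),ang(B[3]-B[2]),np.linalg.norm(B[1]-B[0]),np.linalg.norm(B[3]-B[2]),np.linalg.norm(B[2]-B[0]))
m=np.mean(B,0); a=180+(ang(B[3]-B[2])+ang(B[1]-B[0]))/2; go((m[0],m[1],.06,a),(m[0],m[1],.003,a))
E
```

```text
[array([0.449, 0.351, 0.04 ]), array([0.5985, 0.3575, 0.04  ]), array([0.4471, 0.4088, 0.04  ]), array([0.5964, 0.4136, 0.04  ])] [0.5227 0.3827 0.04  ] 2.48 1.84 0.14963552218215692 0.149423387413237 0.05783100040963987
t 15.63 pos [0.5116 0.3476 0.2174] yaw -176.91 f [-1.1  0.1 -0.7] op 0.085 q [ 0.53  0.38  1.43 -0.    1.33 -1.1 ]
rot [-0.1 -0.1  0.9] shift [-13.2  34.8 157.3]
rot [0. 0. 0.] shift [ 0.  0. 57.]
```

Request:
arm_command(rows=[[[0, 0, 0.5, -6, 15, 20, 100], [0, 0, 0.5, -12, 30, 45, 100], [0, 0, 0.5, -12, 34, 80, 100], [0, 0, 0.5, -12, 34, 115, 100], [0, 0, 0.5, -12, 34, 145, 100]]])

```text
t: 16.05
ee_pos: [0.522, 0.3805, 0.0715]
orientation: [-0.021, 1.0, -0.001, -0.0]
ft_force: [0.5, -0.1, 0.3]
opening: 0.0854
```

Request:
arm_command(rows=[[[0, 0, 0, 0, 0, 0, 100], [0, 0, 0, 0, 0, 0, 100], [0, 0, 0, 0, 0, 0, 100]]])

```text
t: 16.3
ee_pos: [0.5236, 0.382, 0.0747]
orientation: [-0.021, 1.0, 0.0, 0.001]
ft_force: [0.4, -0.3, 0.6]
opening: 0.0852
```

```bash
python3 - <<'E'
from h import *
go((.522,.382,.003,182.4))
E
```

```text
t 16.30 pos [0.5236 0.382  0.0747] yaw -177.56 f [ 0.4 -0.3  0.6] op 0.085 q [ 0.57  0.55  1.53 -0.    1.06 -1.05]
rot [0.  0.1 0. ] shift [ 1.7  0.  71.7]
```

Request:
arm_command(rows=[[[0, 0, 0, 0.5, 0, 15, 100], [0, 0, 0, 0.5, 0, 40, 100], [0, 0, 0, 0.5, 0, 60, 100], [0, 0, 0, 0.5, 0, 70, 100], [0, 0, 0, 0.5, 0, 70, 100]]])

```text
t: 16.72
ee_pos: [0.5219, 0.382, 0.0031]
orientation: [-0.022, 1.0, -0.0, -0.0]
ft_force: [-0.2, 0.7, 0.5]
opening: 0.0853
```

Request:
arm_command(rows=[[[0, 0, 0, 0, 0, 0, 40], [0, 0, 0, 0, 0, 0, 40], [0, 0, 0, 0, 0, 0, 40], [0, 0, 0, 0, 0, 0, 40], [0, 0, 0, 0, 0, 0, 40]]])

```text
t: 17.13
ee_pos: [0.5235, 0.3835, 0.0055]
orientation: [-0.022, 1.0, 0.001, 0.002]
ft_force: [0.0, -0.3, 7.4]
opening: 0.0587
```

```bash
python3 - <<'E'
from h import *
go((.5225,.382,.15,182.5),vise(0,.136,.15),vise(0,.136,.034))
E
```

```text
t 17.13 pos [0.5235 0.3835 0.0055] yaw -177.48 f [ 0.  -0.3  7.4] op 0.059 q [ 0.57  0.63  1.59 -0.    0.92 -1.05]
rot [0.1 0.2 0. ] shift [   0.5   -1.1 -144.5]
rot [  0.    0.  -19.5] shift [   8.6 -518.     0. ]
rot [0. 0. 0.] shift [  0.   0. 116.]
```

Request:
arm_command(rows=[[[0, 0, 0, 0, 0, -15, 40], [0, 0, 0, 0, 0, -45, 40], [0, 0, 0, 0, 0, -80, 40], [0, 0, 0, 0, 0, -115, 40], [0, 0, 0, 0, 0, -147, 40]]])

```text
t: 17.55
ee_pos: [0.5218, 0.3825, 0.1524]
orientation: [-0.022, 1.0, 0.0, 0.0]
ft_force: [1.0, 1.2, -1.0]
opening: 0.0592
```

Request:
arm_command(rows=[[[0, 0, 0, 0, -15, 0, 40], [0, 0, 0, 1, -45, 0, 40], [0, 0, 0, 1, -83, 0, 40], [0, 0, 0, 2, -122, 0, 40], [0, 0, 0, 2, -160, 0, 40]]])

```text
t: 17.97
ee_pos: [0.5257, 0.2207, 0.1498]
orientation: [-0.023, 1.0, -0.0, -0.0]
ft_force: [0.9, -1.2, -1.5]
opening: 0.059
```

Request:
arm_command(rows=[[[0, 0, 0, 1, -39, 0, 40], [0, 0, 0, 1, -78, 0, 40], [0, 0, 0, 2, -117, 0, 40], [0, 0, 0, 2, -156, 0, 40], [0, 0, 0, 3, -195, 0, 40]]])

```text
t: 18.38
ee_pos: [0.5316, 0.0256, 0.1499]
orientation: [-0.022, 1.0, -0.0, -0.0]
ft_force: [0.1, -0.5, -2.2]
opening: 0.0591
```

```bash
python3 - <<'E'
from h import *
go(vise(.001,.136,.15))
E
```

```text
t 18.38 pos [0.5316 0.0256 0.1499] yaw -177.47 f [ 0.1 -0.5 -2.2] op 0.059 q [-0.03  0.33  1.71 -0.    1.11 -1.65]
rot [ -0.   -0.  -19.5] shift [   1.3 -161.2   -0. ]
```

Request:
arm_command(rows=[[[0, 0, -4, 0, -38, 0, 40], [0, 0, -9, 1, -75, 0, 40], [0, 0, -14, 1, -110, 0, 40], [0, 0, -19.5, 1, -140, 0, 40], [0, 0, -19.5, 1, -159, 0, 40]]])

```text
t: 18.8
ee_pos: [0.5378, -0.1348, 0.1499]
orientation: [-0.192, 0.981, -0.001, -0.0]
ft_force: [-0.4, 0.3, -2.5]
opening: 0.0589
```

Request:
arm_command(rows=[[[0, 0, 0, 0, 0, 0, 40], [0, 0, 0, 0, 0, 0, 40], [0, 0, 0, 0, 0, 0, 40]]])

```text
t: 19.05
ee_pos: [0.5376, -0.1307, 0.1497]
orientation: [-0.191, 0.982, 0.001, -0.0]
ft_force: [0.1, 0.4, -1.8]
opening: 0.0592
```

```bash
python3 - <<'E'
from h import *
go(vise(.001,.136,.034))
E
```

```text
t 19.05 pos [ 0.5376 -0.1307  0.1497] yaw -158.03 f [ 0.1  0.4 -1.8] op 0.059 q [-0.32  0.35  1.66  0.    1.13 -2.27]
rot [ 0.1 -0.  -0. ] shift [  1.9  -4.6 115.7]
```

Request:
arm_command(rows=[[[0, 0, 0, 2, -3, 15, 40], [0, 0, 0, 2, -3, 40, 40], [0, 0, 0, 2, -3, 70, 40], [0, 0, 0, 2, -3, 95, 40], [0, 0, 0, 2, -3, 110, 40]]])

```text
t: 19.47
ee_pos: [0.5357, -0.1325, 0.0377]
orientation: [-0.192, 0.981, 0.001, -0.002]
ft_force: [-0.7, -0.1, -2.1]
opening: 0.0592
```

Request:
arm_command(rows=[[[0, 0, 0, 0, 0, 1, 40], [0, 0, 0, 0, 0, 2, 40], [0, 0, 0, 0, 0, 3, 40], [0, 0, 0, 0, 0, 4, 40], [0, 0, 0, 0, 0, 4, 40]]])

```text
t: 19.88
ee_pos: [0.5383, -0.1347, 0.037]
orientation: [-0.191, 0.982, -0.0, 0.001]
ft_force: [0.2, -0.3, -2.5]
opening: 0.0591
```

```bash
python3 - <<'E'
from h import *
go(vise(.001,.136,.034))
E
```

```text
t 19.88 pos [ 0.5383 -0.1347  0.037 ] yaw -157.96 f [ 0.2 -0.3 -2.5] op 0.059 q [-0.32  0.49  1.78  0.    0.86 -2.28]
rot [-0.1  0.1  0. ] shift [ 1.2 -0.4  3. ]
```

Request:
arm_command(rows=[[[0, 0, 0, 0, 0, 1, 40], [0, 0, 0, 0, 0, 2, 40], [0, 0, 0, 0, 0, 3, 40], [0, 0, 0, 0, 0, 3, 40]]])

```text
t: 20.22
ee_pos: [0.5383, -0.135, 0.0355]
orientation: [-0.191, 0.982, -0.0, 0.001]
ft_force: [-3.0, 0.1, 13.5]
opening: 0.0593
```

Request:
arm_command(rows=[[[0, 0, 0, 0, 0, 0, 72], [0, 0, 0, 0, 0, 0, 76], [0, 0, 0, 0, 0, 0, 77], [0, 0, 0, 0, 0, 0, 77]]])

```text
t: 20.55
ee_pos: [0.5377, -0.1349, 0.0331]
orientation: [-0.191, 0.982, -0.0, 0.0]
ft_force: [-0.1, -1.0, 0.2]
opening: 0.0659
```

```bash
python3 - <<'E'
from h import *
go(vise(.001,.136,.15),vise(.001,.19,.15))
E
```

```text
t 20.55 pos [ 0.5377 -0.1349  0.0331] yaw -158.00 f [-0.1 -1.   0.2] op 0.066 q [-0.32  0.5   1.79 -0.    0.86 -2.28]
rot [-0.  0.  0.] shift [   0.5   -0.5 -116.9]
rot [0. 0. 0.] shift [ 0. 54.  0.]
```

Request:
arm_command(rows=[[[0, 0, 0, 0, 0, -15, 77], [0, 0, 0, 0, 0, -45, 77], [0, 0, 0, 0, 0, -80, 77], [0, 0, 0, 10, 0, -115, 77], [0, 0, 0, 30, 0, -135, 77]]])

```text
t: 20.97
ee_pos: [0.5134, -0.1466, 0.1716]
orientation: [-0.192, 0.981, -0.002, 0.003]
ft_force: [-0.6, -0.7, 0.3]
opening: 0.066
```

Request:
arm_command(rows=[[[0, 0, 0, 15, 0, -5, 55], [0, 0, 0, 20, 0, -5, 55], [0, 0, 0, 20, 0, -5, 55], [0, 0, 0, 20, 0, -5, 55]]])

```text
t: 21.3
ee_pos: [0.4905, -0.1533, 0.1717]
orientation: [-0.19, 0.982, 0.001, -0.001]
ft_force: [2.0, 1.0, -0.1]
opening: 0.047
```

```bash
python3 - <<'E'
from h import *
wrist("w4");go(vise(0,.183,.14)[:3]+(112.,))
E
```

```text
t 21.35 pos [ 0.4908 -0.1532  0.1716] yaw -158.01 f [ 0.2 -0.3 -1.1] op 0.047 q [-0.38  0.28  1.71  0.    1.15 -2.34]
rot [ 0.  -0.2 90. ] shift [-48.8  45.8  31.6]
```

View pics/w4.png

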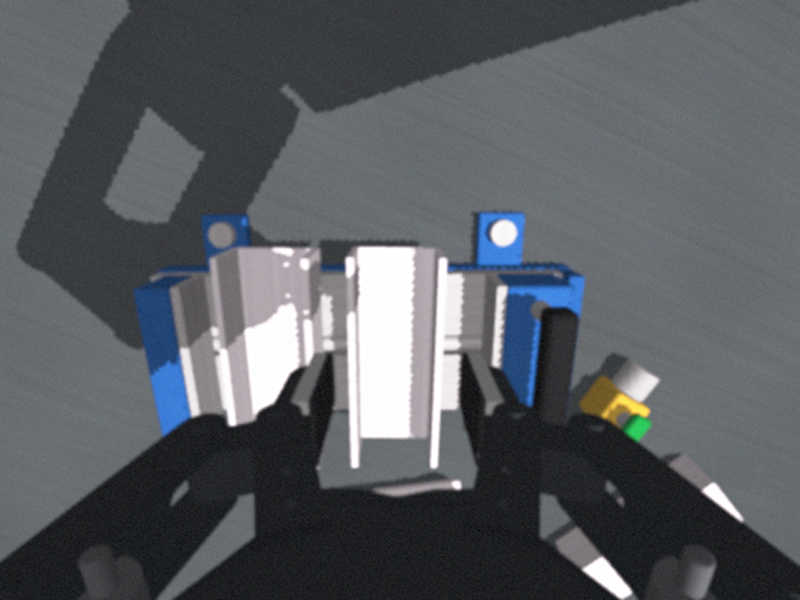

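Both blanks lie between the jaws, parallel to them, with a gap between. Their near flange ends are at about A (216,258), (318,252) and B (350,258), (441,257). The jaws' near top corners are at about (174,288) and (497,276).

```bash
python3 - <<'E'
from h import *
import pickle
st,s=pickle.load(open("pics/w4.pkl","rb"))
W=lambda u,v,z:world(s,((u+.5)*.64-.5,(v+.5)*.64-.5),z,st)
for n,p in dict(A1=(216,258,.07),A2=(318,252,.07),B1=(350,258,.07),B2=(441,257,.07),Bf1=(355,466,.07),Bf2=(434,466,.07),jf=(174,288,.068),jf0=(140,290,.068),js=(497,276,.068),bar=(560,309,.108),bed1=(330,268,.03),bed2=(460,268,.03)).items():
    w=W(*p);print(n,"vx %.1f vy %.1f"%(w@VX*1000-446.5,w@VY*1000+463))
E
```

```text
A1 vx -73.5 vy 28.7
A2 vx -76.8 vy 90.8
B1 vx -73.2 vy 109.7
B2 vx -73.7 vy 164.0
Bf1 vx 75.2 vy 108.1
Bf2 vx 75.3 vy 163.8
jf vx -54.3 vy -1.3
jf0 vx -53.1 vy -23.7
js vx -61.6 vy 198.9
bar vx -53.4 vy 223.5
bed1 vx -58.3 vy 91.0
bed2 vx -58.2 vy 182.0
```

Request:
arm_command(rows=[[[0, 0, 7, -10, 10, 0, 55], [0, 0, 14, -20, 20, 0, 55], [0, 0, 21, -30, 30, 0, 55], [0, 0, 28, -40, 40, 0, 55], [0, 0, 35, -48, 46, 0, 55]]])

```text
t: 21.77
ee_pos: [0.5189, -0.0913, 0.1713]
orientation: [0.116, 0.993, 0.001, -0.001]
ft_force: [0.6, -0.7, -1.1]
opening: 0.0471
```

Request:
arm_command(rows=[[[0, 0, 7, 0, 0, 0, 55], [0, 0, 14, 0, 0, 0, 55], [0, 0, 21, 0, 0, 0, 55], [0, 0, 28, 0, 0, 0, 55], [0, 0, 35, 0, 0, 0, 55]]])

```text
t: 22.18
ee_pos: [0.5187, -0.0923, 0.1713]
orientation: [0.409, 0.912, -0.0, -0.001]
ft_force: [0.4, 0.2, -0.6]
opening: 0.0467
```

Request:
arm_command(rows=[[[0, 0, 7, 0, 0, 5, 55], [0, 0, 14, 0, 0, 15, 55], [0, 0, 20, 0, 0, 25, 55], [0, 0, 20, 0, 0, 30, 55], [0, 0, 20, 0, 0, 30, 55]]])

```text
t: 22.6
ee_pos: [0.5176, -0.0922, 0.1406]
orientation: [0.558, 0.83, -0.001, -0.002]
ft_force: [0.3, 0.3, -0.2]
opening: 0.0466
```

```bash
python3 - <<'E'
from h import *
go(vise(0,.183,.048)[:3]+(112.,))
E
```

```text
t 22.60 pos [ 0.5176 -0.0922  0.1406] yaw 112.21 f [ 0.3  0.3 -0.2] op 0.047 q [-0.26  0.33  1.73  0.    1.09 -0.64]
rot [-0.2 -0.2  0.2] shift [-0.9  1.5 92.6]
```

Request:
arm_command(rows=[[[0, 0, 0, -1, 1, 15, 55], [0, 0, 0, -1, 1, 40, 55], [0, 0, 0, -1, 1, 65, 55], [0, 0, 0, -1, 1, 85, 55], [0, 0, 0, -1, 1, 92, 55]]])

```text
t: 23.02
ee_pos: [0.5183, -0.0928, 0.0483]
orientation: [0.558, 0.83, -0.001, -0.002]
ft_force: [-0.8, -0.4, -0.8]
opening: 0.047
```

Request:
arm_command(rows=[[[0, 0, 0, -3, 0, 0, 55], [0, 0, 0, -10, 0, 0, 55], [0, 0, 0, -19, 0, 0, 55], [0, 0, 0, -28, 0, 0, 55], [0, 0, 0, -35, 0, 0, 55]]])

```text
t: 23.43
ee_pos: [0.5345, -0.1272, 0.0524]
orientation: [0.559, 0.829, 0.001, 0.001]
ft_force: [-0.0, 3.8, 2.8]
opening: 0.047
```

```bash
python3 - <<'E'
from h import *
go(vise(0,.133,.048)[:3]+(112.,))
E
```

```text
t 23.43 pos [ 0.5345 -0.1272  0.0524] yaw 112.00 f [-0.   3.8  2.8] op 0.047 q [-0.31  0.47  1.78  0.    0.89 -0.69]
rot [ 0.1  0.1 -0. ] shift [-11.9  -1.4   4.4]
```

Request:
arm_command(rows=[[[0, 0, 0, -3, 0, 1, 55], [0, 0, 0, -6, 0, 2, 55], [0, 0, 0, -9, 0, 3, 55], [0, 0, 0, -12, 0, 3, 55], [0, 0, 0, -12, 0, 3, 55]]])

```text
t: 23.85
ee_pos: [0.5375, -0.1376, 0.048]
orientation: [0.559, 0.829, -0.0, 0.0]
ft_force: [-0.6, 0.5, 1.4]
opening: 0.0466
```

Request:
arm_command(rows=[[[0, 0, 0, 3, 0, 0, 55], [0, 0, 0, 10, 0, -3, 55], [0, 0, 0, 14, 0, -15, 55], [0, 0, 0, 14, 0, -40, 55], [0, 0, 0, 14, 0, -75, 55]]])

```text
t: 24.27
ee_pos: [0.5296, -0.1228, 0.1214]
orientation: [0.559, 0.829, -0.001, -0.003]
ft_force: [0.6, -0.3, 0.6]
opening: 0.0467
```

```bash
python3 - <<'E'
from h import *
go((.59,.10,.2,155.))
E
```

```text
t 24.27 pos [ 0.5296 -0.1228  0.1214] yaw 112.06 f [ 0.6 -0.3  0.6] op 0.047 q [-0.31  0.37  1.71 -0.    1.06 -0.69]
rot [ -0.2  -0.3 -42.9] shift [184.1 139.2 -78.6]
```

Request:
arm_command(rows=[[[0, 0, -5, 8, 6, -33, 80], [0, 0, -12, 25, 20, -60, 100], [0, 0, -19, 52, 40, -79, 100], [0, 0, -26, 82, 62, -79, 100], [0, 0, -33, 112, 85, -79, 100]]])

```text
t: 24.68
ee_pos: [0.5703, 0.0127, 0.2046]
orientation: [0.298, 0.954, 0.0, 0.003]
ft_force: [0.4, -0.1, -0.3]
opening: 0.0855
```

```bash
python3 - <<'E'
from h import *
go((.60,.12,.2,155.))
E
```

```text
t 24.68 pos [0.5703 0.0127 0.2046] yaw 145.29 f [ 0.4 -0.1 -0.3] op 0.085 q [-0.05  0.32  1.56 -0.    1.26 -1.02]
rot [ 0.1  0.3 -9.7] shift [ 36.7 105.1   4.7]
```

Request:
arm_command(rows=[[[0, 0, -5, 12, 34, 0, 100], [0, 0, -9.7, 24, 68, 0, 100], [0, 0, -9.7, 35, 98, 0, 100], [0, 0, -9.7, 37, 103, 0, 100], [0, 0, -9.7, 37, 103, 0, 100]]])

```text
t: 25.1
ee_pos: [0.5979, 0.1199, 0.202]
orientation: [0.217, 0.976, 0.0, 0.0]
ft_force: [0.5, -1.0, 0.3]
opening: 0.0855
```

Request:
arm_command(rows=[[[0, 0, 0, 0, 0, 0, 100], [0, 0, 0, 0, 0, 0, 100]]])

```text
t: 25.27
ee_pos: [0.5972, 0.1162, 0.202]
orientation: [0.219, 0.976, -0.001, -0.0]
ft_force: [0.3, -0.0, 0.6]
opening: 0.0854
```

```bash
python3 - <<'E'
from h import *
wrist("w5");go()
E
```

```text
t 25.32 pos [0.5973 0.1159 0.202 ] yaw 154.64 f [-0.2 -0.1 -0.2] op 0.086 q [ 0.12  0.38  1.48 -0.    1.29 -1.01]
```

View pics/w5.png

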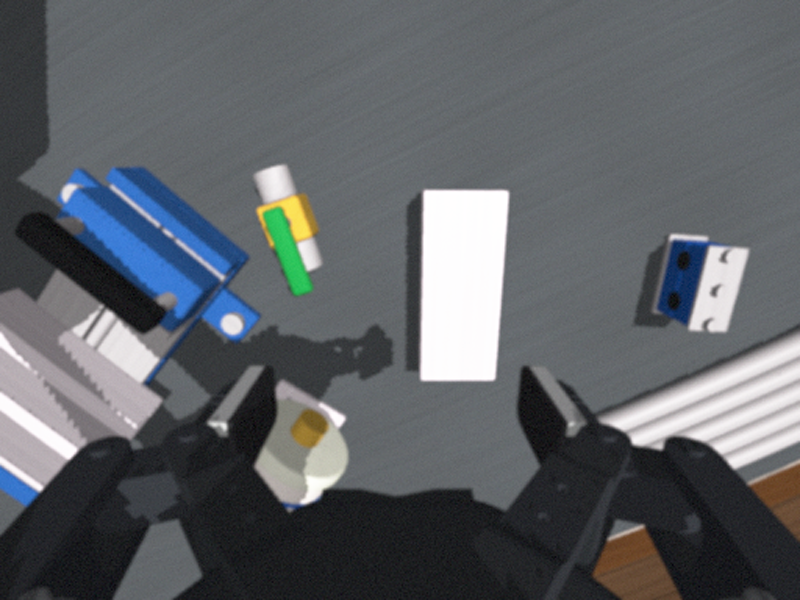

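The open-down web's corners are (424,190), (508,191), (496,380) and (421,380). The valve stands clear at (287,230).

```bash
python3 - <<'E'
from h import *
import pickle
st,s=pickle.load(open("pics/w5.pkl","rb"))
W=lambda u,v,z:world(s,((u+.5)*.64-.5,(v+.5)*.64-.5),z,st)
ang=lambda d:np.degrees(np.arctan2(d[1],d[0])).round(2)
B=[W(u,v,.04) for u,v in[(424,190),(421,380),(508,191),(496,380)]]
m=np.mean(B,0);print(m.round(4),ang(B[1]-B[0]),ang(B[3]-B[2]),[np.linalg.norm(B[i]-B[j]).round(4) for i,j in((0,1),(2,3),(0,2),(1,3))])
a=180+(ang(B[3]-B[2])+ang(B[1]-B[0]))/2; go((m[0],m[1],.06,a),(m[0],m[1],.003,a))
E
```

```text
[0.6309 0.1559 0.04  ] -25.19 -24.75 [np.float64(0.1501), np.float64(0.1499), np.float64(0.0602), np.float64(0.0614)]
t 25.32 pos [0.5973 0.1159 0.202 ] yaw 154.64 f [-0.2 -0.1 -0.2] op 0.086 q [ 0.12  0.38  1.48 -0.    1.29 -1.01]
rot [-0.1 -0.  -0.4] shift [-13.3  50.7 142. ]
rot [0. 0. 0.] shift [ 0.  0. 57.]
```

Request:
arm_command(rows=[[[0, 0, -0.4, -6, 22, 15, 100], [0, 0, -0.4, -12, 45, 40, 100], [0, 0, -0.4, -13, 50, 75, 100], [0, 0, -0.4, -13, 50, 110, 100], [0, 0, -0.4, -13, 50, 140, 100]]])

```text
t: 25.73
ee_pos: [0.6308, 0.1555, 0.0604]
orientation: [0.216, 0.976, -0.0, -0.0]
ft_force: [-0.1, -1.2, -0.2]
opening: 0.0854
```

Request:
arm_command(rows=[[[0, 0, 0, 0, 0, 0, 100], [0, 0, 0, 0, 0, 0, 100], [0, 0, 0, 0, 0, 0, 100]]])

```text
t: 25.98
ee_pos: [0.6322, 0.156, 0.0637]
orientation: [0.216, 0.976, 0.0, 0.001]
ft_force: [0.5, 0.7, 0.7]
opening: 0.0852
```

```bash
python3 - <<'E'
from h import *
go((.6307,.1555,.004,155.))
E
```

```text
t 25.98 pos [0.6322 0.156  0.0637] yaw 155.03 f [0.5 0.7 0.7] op 0.085 q [ 0.18  0.56  1.54 -0.    1.04 -0.96]
rot [0.1 0.1 0. ] shift [ 1.2 -1.2 59.6]
```

Request:
arm_command(rows=[[[0, 0, 0, 0.5, -0.5, 15, 100], [0, 0, 0, 0.5, -0.5, 35, 100], [0, 0, 0, 0.5, -0.5, 52, 100], [0, 0, 0, 0.5, -0.5, 58, 100], [0, 0, 0, 0.5, -0.5, 58, 100]]])

```text
t: 26.4
ee_pos: [0.6308, 0.1563, 0.005]
orientation: [0.216, 0.976, 0.0, 0.0]
ft_force: [0.2, 0.6, 1.7]
opening: 0.0856
```

Request:
arm_command(rows=[[[0, 0, 0, 0, 0, 0, 40], [0, 0, 0, 0, 0, 0, 40], [0, 0, 0, 0, 0, 0, 40], [0, 0, 0, 0, 0, 0, 40], [0, 0, 0, 0, 0, 0, 40]]])

```text
t: 26.82
ee_pos: [0.6321, 0.1568, 0.0065]
orientation: [0.215, 0.977, 0.001, 0.002]
ft_force: [-0.1, 0.0, 7.3]
opening: 0.0593
```

```bash
python3 - <<'E'
from h import *
go((.6305,.155,.18,155.),vise(0,.062,.18),vise(0,.062,.037))
E
```

```text
t 26.82 pos [0.6321 0.1568 0.0065] yaw 155.12 f [-0.1  0.   7.3] op 0.059 q [ 0.18  0.63  1.58 -0.    0.92 -0.96]
rot [0.1 0.2 0.1] shift [   0.    -1.9 -173.6]
rot [  0.   0. -47.] shift [ -91.9 -353.9    0. ]
rot [0. 0. 0.] shift [  0.   0. 143.]
```

Request:
arm_command(rows=[[[0, 0, 0, 0, 0, -15, 40], [0, 0, 0, 0, 0, -45, 40], [0, 0, 0, 0, 0, -80, 40], [0, 0, 0, 0, 0, -118, 40], [0, 0, 0, 0, 0, -155, 40]]])

```text
t: 27.23
ee_pos: [0.6297, 0.1566, 0.1608]
orientation: [0.215, 0.977, -0.0, -0.0]
ft_force: [1.2, 0.1, -1.8]
opening: 0.0593
```

Request:
arm_command(rows=[[[0, 0, 0, -4, -14, -12, 40], [0, 0, -5, -12, -45, -20, 40], [0, 0, -10, -22, -82, -20, 40], [0, 0, -16, -31, -120, -20, 40], [0, 0, -22, -40, -157, -20, 40]]])

```text
t: 27.65
ee_pos: [0.5992, -0.0044, 0.179]
orientation: [0.022, 1.0, -0.0, -0.0]
ft_force: [0.2, -1.1, -2.0]
opening: 0.0589
```

```bash
python3 - <<'E'
from h import *
go(vise(0.0005,.061,.18))
E
```

```text
t 27.65 pos [ 0.5992 -0.0044  0.179 ] yaw 177.47 f [ 0.2 -1.1 -2. ] op 0.059 q [-0.08  0.38  1.53 -0.    1.23 -1.6 ]
rot [ -0.   -0.  -24.5] shift [  25.3 -202.2   -0.9]
```

Request:
arm_command(rows=[[[0, 0, -5, 5, -38, 0, 40], [0, 0, -10, 10, -76, 0, 40], [0, 0, -15, 14, -114, 0, 40], [0, 0, -20, 19, -150, 0, 40], [0, 0, -24.5, 23, -180, 0, 40]]])

```text
t: 28.07
ee_pos: [0.5667, -0.1842, 0.1786]
orientation: [-0.189, 0.982, -0.0, -0.001]
ft_force: [1.3, -0.3, -1.9]
opening: 0.0593
```

Request:
arm_command(rows=[[[0, 0, 0, 0, -14, 0, 40], [0, 0, 0, 0, -20, 0, 40], [0, 0, 0, 0, -20, 0, 40], [0, 0, 0, 0, -20, 0, 40], [0, 0, 0, 0, -20, 0, 40]]])

```text
t: 28.48
ee_pos: [0.5757, -0.1982, 0.1788]
orientation: [-0.188, 0.982, 0.001, -0.0]
ft_force: [-0.3, 0.7, -2.1]
opening: 0.0592
```

```bash
python3 - <<'E'
from h import *
go(vise(0.0005,.061,.09))
E
```

```text
t 28.48 pos [ 0.5757 -0.1982  0.1788] yaw -158.33 f [-0.3  0.7 -2.1] op 0.059 q [-0.4   0.4   1.51  0.    1.24 -2.35]
rot [ 0.1 -0.  -0.3] shift [12.4 -2.8 88.8]
```

Request:
arm_command(rows=[[[0, 0, -0.3, 6, -1, 10, 40], [0, 0, -0.3, 12, -2, 35, 40], [0, 0, -0.3, 12, -2, 62, 40], [0, 0, -0.3, 12, -2, 80, 40], [0, 0, -0.3, 12, -2, 86, 40]]])

```text
t: 28.9
ee_pos: [0.5632, -0.2033, 0.0901]
orientation: [-0.191, 0.982, 0.002, -0.003]
ft_force: [-0.9, 0.4, -1.3]
opening: 0.0592
```

Request:
arm_command(rows=[[[0, 0, 0, 0, 0, 0, 40], [0, 0, 0, 0, 0, 0, 40], [0, 0, 0, 0, 0, 0, 40], [0, 0, 0, 0, 0, 0, 40], [0, 0, 0, 0, 0, 0, 40]]])

```text
t: 29.32
ee_pos: [0.5664, -0.2063, 0.0945]
orientation: [-0.19, 0.982, -0.001, 0.001]
ft_force: [0.2, -1.2, -1.9]
opening: 0.0595
```

```bash
python3 - <<'E'
from h import *
go(vise(0.0005,.061,.040))
E
```

```text
t 29.32 pos [ 0.5664 -0.2063  0.0945] yaw -158.07 f [ 0.2 -1.2 -1.9] op 0.059 q [-0.42  0.47  1.62  0.    1.05 -2.37]
rot [-0.1  0.1 -0.1] shift [ 1.   1.6 54.5]
```

Request:
arm_command(rows=[[[0, 0, 0, 0.3, 1.5, 8, 40], [0, 0, 0, 0.3, 1.5, 20, 40], [0, 0, 0, 0.3, 1.5, 32, 40], [0, 0, 0, 0.3, 1.5, 42, 40], [0, 0, 0, 0.3, 1.5, 48, 40]]])

```text
t: 29.73
ee_pos: [0.5638, -0.2045, 0.0437]
orientation: [-0.19, 0.982, 0.001, -0.001]
ft_force: [-0.8, -0.5, -1.7]
opening: 0.0591
```

Request:
arm_command(rows=[[[0, 0, 0, 0, 0, 1, 40], [0, 0, 0, 0, 0, 2, 40], [0, 0, 0, 0, 0, 3, 40], [0, 0, 0, 0, 0, 3, 40]]])

```text
t: 30.07
ee_pos: [0.565, -0.205, 0.0424]
orientation: [-0.19, 0.982, -0.0, 0.0]
ft_force: [-0.4, 0.2, -2.2]
opening: 0.059
```

```bash
python3 - <<'E'
from h import *
go(vise(0.0005,.061,.040))
E
```

```text
t 30.07 pos [ 0.565  -0.205   0.0424] yaw -158.09 f [-0.4  0.2 -2.2] op 0.059 q [-0.42  0.53  1.67  0.    0.93 -2.37]
rot [-0.   0.  -0.1] shift [ 0.  -0.3  2.4]
```

Position is right and it is deep in the troughs (flange edges about 3 mm above the webs). Now lower to contact, then release.

Request:
arm_command(rows=[[[0, 0, 0, 0, 0, 1, 40], [0, 0, 0, 0, 0, 2, 40], [0, 0, 0, 0, 0, 3, 40], [0, 0, 0, 0, 0, 4, 40], [0, 0, 0, 0, 0, 4, 40]]])

```text
t: 30.48
ee_pos: [0.565, -0.205, 0.0404]
orientation: [-0.19, 0.982, -0.0, 0.001]
ft_force: [-3.3, 0.2, 12.4]
opening: 0.0592
```

```bash
python3 - <<'E'
from h import *
go(vise(0.0005,.061,.040))
E
```

```text
t 30.48 pos [ 0.565  -0.205   0.0404] yaw -158.09 f [-3.3  0.2 12.4] op 0.059 q [-0.42  0.54  1.68  0.    0.93 -2.37]
rot [-0.1  0.1 -0.1] shift [ 0.  -0.2  0.4]
```

Request:
arm_command(rows=[[[0, 0, 0, 0, 0, -1, 72], [0, 0, 0, 0, 0, -1, 76], [0, 0, 0, 0, 0, -1, 77], [0, 0, 0, 0, 0, -1, 77], [0, 0, 0, 0, 0, -10, 77]]])

```text
t: 30.9
ee_pos: [0.5633, -0.2042, 0.0467]
orientation: [-0.19, 0.982, 0.001, -0.002]
ft_force: [-0.8, 0.5, -0.2]
opening: 0.0655
```

Request:
arm_command(rows=[[[0, 0, 0, 0, 0, -30, 77], [0, 0, 0, 0, 0, -65, 77], [0, 0, 0, -10, 10, -95, 77], [0, 0, 0, -30, 35, -120, 60], [0, 0, 0, -55, 60, -140, 60]]])

```text
t: 31.32
ee_pos: [0.5934, -0.1294, 0.1913]
orientation: [-0.189, 0.982, -0.001, 0.001]
ft_force: [1.4, -0.3, -0.4]
opening: 0.0507
```

Request:
arm_command(rows=[[[0, 0, 0, -5, 20, -10, 60], [0, 0, 0, -5, 30, -10, 60], [0, 0, 0, -5, 30, -10, 60], [0, 0, 0, -5, 30, -10, 60]]])

```text
t: 31.65
ee_pos: [0.5853, -0.099, 0.1973]
orientation: [-0.191, 0.982, -0.0, -0.001]
ft_force: [-0.5, -0.1, -1.1]
opening: 0.0514
```

```bash
python3 - <<'E'
from h import *
wrist("w6");go(vise(0,.228,.13))
E
```

```text
t 31.70 pos [ 0.5854 -0.0996  0.1969] yaw -158.08 f [-0.1  0.2  0.2] op 0.051 q [-0.24  0.36  1.51 -0.    1.27 -2.19]
rot [ 0.  -0.1 -0.1] shift [58.9 76.5 67.1]
```

View pics/w6.png

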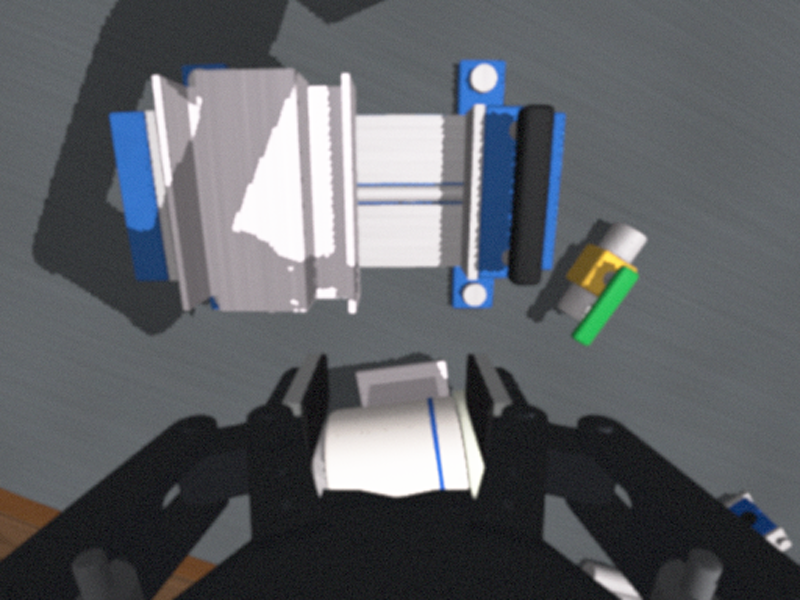

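The nest is seated. The web's corners are (190,72), (295,70), (212,310) and (306,310). A's outer flange runs (156,77)–(185,309), B's outer flange (346,74)–(353,311), and the sliding jaw's face top edge (478,105)–(473,278).

```bash
python3 - <<'E'
from h import *
import pickle
st,s=pickle.load(open("pics/w6.pkl","rb"))
W=lambda u,v,z:world(s,((u+.5)*.64-.5,(v+.5)*.64-.5),z,st)
def L(n,a,b,z):
    p,q=W(*a,z),W(*b,z);f=lambda w:(w@VX*1000-446.5,w@VY*1000+463);p,q=f(p),f(q)
    print(n,"vx %.1f..%.1f mid %.1f | vy %.1f %.1f"%(p[0],q[0],(p[0]+q[0])/2,p[1],q[1]))
L("downL",(190,72),(212,310),.074);L("downR",(295,70),(306,310),.074)
L("A",(156,77),(185,309),.07);L("B",(346,74),(353,311),.07)
L("slide",(478,105),(473,278),.068);L("fixed",(113,113),(137,279),.068);L("bar",(536,105),(525,284),.108);L("bed",(400,115),(400,267),.03)
E
```

```text
downL vx -73.2..74.9 mid 0.8 | vy 29.8 26.4
downR vx -72.8..74.8 mid 1.0 | vy 92.7 91.0
A vx -72.1..75.5 mid 1.7 | vy 6.5 5.4
B vx -71.2..76.9 mid 2.8 | vy 122.2 122.3
slide vx -54.3..54.1 mid -0.1 | vy 201.7 203.7
fixed vx -52.7..54.5 mid 0.9 | vy -25.4 -26.8
bar vx -48.5..47.9 mid -0.3 | vy 224.8 226.6
bed vx -53.4..54.8 mid 0.7 | vy 154.6 154.8
```

Request:
arm_command(rows=[[[0, 0, 0, 18, 23, 5, 60], [0, 0, 0, 36, 46, 20, 60], [0, 0, 0, 52, 68, 38, 60], [0, 0, 0, 59, 76.5, 50, 60], [0, 0, 0, 59, 76.5, 60, 60]]])

```text
t: 32.12
ee_pos: [0.4984, -0.0498, 0.1357]
orientation: [-0.19, 0.982, 0.001, -0.003]
ft_force: [-1.2, -1.4, -0.1]
opening: 0.0513
```

Request:
arm_command(rows=[[[0, 0, 0, 0, 0, 0, 60], [0, 0, 0, 0, 0, 0, 60], [0, 0, 0, 0, 0, 0, 60]]])

```text
t: 32.37
ee_pos: [0.5055, -0.0513, 0.1384]
orientation: [-0.19, 0.982, -0.001, 0.001]
ft_force: [0.2, 0.6, 0.1]
opening: 0.0512
```

```bash
python3 - <<'E'
from h import *
go(vise(0,.228,.081))
E
```

```text
t 32.37 pos [ 0.5055 -0.0513  0.1384] yaw -158.15 f [0.2 0.6 0.1] op 0.051 q [-0.18  0.31  1.77 -0.    1.06 -2.14]
rot [-0.1  0.1 -0.1] shift [ 3.   2.  57.4]
```

Request:
arm_command(rows=[[[0, 0, 0, 2, 1.5, 15, 60], [0, 0, 0, 2, 1.5, 35, 60], [0, 0, 0, 2, 1.5, 50, 60], [0, 0, 0, 2, 1.5, 56, 60], [0, 0, 0, 2, 1.5, 56, 40]]])

```text
t: 32.78
ee_pos: [0.5013, -0.0498, 0.0813]
orientation: [-0.19, 0.982, 0.0, -0.001]
ft_force: [-0.5, 0.2, 0.7]
opening: 0.0405
```

Request:
arm_command(rows=[[[0, 0, 0, 0, 0, 0, 5], [0, 0, 0, 0, 0, 0, 5], [0, 0, 0, 0, 0, 0, 5], [0, 0, 0, 0, 0, 0, 5], [0, 0, 0, 0, 0, 0, 5]]])

```text
t: 33.2
ee_pos: [0.5027, -0.0505, 0.0832]
orientation: [-0.19, 0.982, -0.001, 0.002]
ft_force: [2.7, -5.0, -0.4]
opening: 0.0167
```

Request:
arm_command(rows=[[[0, 0, 0, 0, -6, 0, 5], [0, 0, 0, 0, -18, 0, 5], [0, 0, 0, 0, -34, 0, 5], [0, 0, 0, 0, -50, 0, 5], [0, 0, 0, 0, -62, 0, 5]]])

```text
t: 33.62
ee_pos: [0.5256, -0.1064, 0.0832]
orientation: [-0.19, 0.982, 0.001, 0.001]
ft_force: [2.5, 5.7, 5.0]
opening: 0.0165
```

Request:
arm_command(rows=[[[0, 0, 0, 0, -4, 0, 5], [0, 0, 0, 0, -6, 0, 5], [0, 0, 0, 0, -8, 0, 5], [0, 0, 0, 0, -9, 0, 5], [0, 0, 0, 0, -10, 0, 5]]])

```text
t: 34.03
ee_pos: [0.5292, -0.1152, 0.0832]
orientation: [-0.19, 0.982, 0.0, 0.002]
ft_force: [2.5, 6.0, 6.0]
opening: 0.0172
```

```bash
python3 - <<'E'
from h import *
go(vise(0,.148,.081))
E
```

```text
t 34.03 pos [ 0.5292 -0.1152  0.0832] yaw -158.12 f [2.5 6.  6. ] op 0.017 q [-0.29  0.42  1.77  0.    0.95 -2.25]
rot [ 0.   0.2 -0.1] shift [ 1.  -9.9  2.2]
```

Request:
arm_command(rows=[[[0, 0, 0, 0, -2, 0, 5], [0, 0, 0, 0, -4, 0, 5], [0, 0, 0, 0, -5, 0, 5], [0, 0, 0, 0, -6, 0, 5], [0, 0, 0, 0, -7, 0, 5]]])

```text
t: 34.45
ee_pos: [0.5317, -0.1214, 0.0832]
orientation: [-0.19, 0.982, 0.001, 0.002]
ft_force: [3.0, 8.6, 6.5]
opening: 0.0165
```

Request:
arm_command(rows=[[[0, 0, 0, 0, -1, 0, 5], [0, 0, 0, 0, -2, 0, 5], [0, 0, 0, 0, -2, 0, 5]]])

```text
t: 34.7
ee_pos: [0.5322, -0.1225, 0.0832]
orientation: [-0.19, 0.982, 0.001, 0.001]
ft_force: [1.6, 8.8, 6.3]
opening: 0.0171
```

Request:
arm_command(rows=[[[0, 0, 0, 0, -1, 0, 5], [0, 0, 0, 0, -2, 0, 5], [0, 0, 0, 0, -2, 0, 5]]])

```text
t: 34.95
ee_pos: [0.5328, -0.1241, 0.0832]
orientation: [-0.19, 0.982, 0.001, 0.001]
ft_force: [2.4, 7.8, 6.2]
opening: 0.0172
```

```bash
python3 - <<'E'
from h import *
go(vise(0,.148,.081)); p=arm.read_state()["ee_pos"]
print("opening",np.hypot(p[0]-.5773,p[1]+.2362),200-1000*np.hypot(p[0]-.5027,p[1]+.0505))
E
```

```text
t 34.95 pos [ 0.5328 -0.1241  0.0832] yaw -158.12 f [2.4 7.8 6.2] op 0.017 q [-0.31  0.42  1.76  0.    0.96 -2.26]
rot [ 0.1  0.2 -0.1] shift [ 1.  -0.3  2.2]
opening 0.12057298496893205 120.44610619496852
```

Request:
arm_command(rows=[[[0, 0, 0, 0, -1, 0, 5], [0, 0, 0, 0, -2, 0, 5], [0, 0, 0, 0, -2, 0, 5]]])

```text
t: 35.2
ee_pos: [0.533, -0.1246, 0.0832]
orientation: [-0.19, 0.982, 0.003, 0.001]
ft_force: [1.5, 12.1, 8.3]
opening: 0.0171
```

Request:
arm_command(rows=[[[0, 0, 0, 0, -1, 0, 5], [0, 0, 0, 0, -1.5, 0, 5], [0, 0, 0, 0, -1.5, 0, 5]]])

```text
t: 35.45
ee_pos: [0.533, -0.1246, 0.0832]
orientation: [-0.189, 0.982, 0.004, 0.001]
ft_force: [0.8, 16.6, 10.3]
opening: 0.0171
```

```bash
python3 - <<'E'
from h import *
go(); p=arm.read_state()["ee_pos"]
print("opening",np.hypot(p[0]-.5773,p[1]+.2362),200-1000*np.hypot(p[0]-.5027,p[1]+.0505))
E
```

```text
t 35.45 pos [ 0.533  -0.1246  0.0832] yaw -158.17 f [ 0.8 16.6 10.3] op 0.017 q [-0.31  0.42  1.75  0.01  0.97 -2.27]
opening 0.12003062364580812 119.90414417670581
```

Request:
arm_command(rows=[[[0, 0, 0, 0, 1, 0, 5], [0, 0, 0, 0, 2, 0, 5], [0, 0, 0, 0, 2, 0, 20], [0, 0, 0, 0, 2, 0, 50], [0, 0, 0, 0, 2, 0, 60]]])

```text
t: 35.87
ee_pos: [0.5321, -0.1275, 0.0822]
orientation: [-0.19, 0.982, -0.0, -0.0]
ft_force: [0.1, -0.1, 1.3]
opening: 0.0405
```

Request:
arm_command(rows=[[[0, 0, 0, 0, 0, 0, 60], [0, 0, 0, 0, 0, -10, 60], [0, 0, 0, 0, 0, -35, 60], [0, 0, 0, -10, 0, -70, 60], [0, 0, 0, -35, 0, -100, 60]]])

```text
t: 36.28
ee_pos: [0.5616, -0.1155, 0.1835]
orientation: [-0.189, 0.982, 0.0, -0.002]
ft_force: [1.5, -1.3, -0.7]
opening: 0.0514
```

Request:
arm_command(rows=[[[0, 0, 0, -25, 0, -15, 60], [0, 0, 0, -40, 0, -20, 60], [0, 0, 0, -45, 0, -20, 60], [0, 0, 0, -45, 0, -20, 60], [0, 0, 0, -45, 0, -20, 60]]])

```text
t: 36.7
ee_pos: [0.6051, -0.098, 0.2011]
orientation: [-0.19, 0.982, 0.0, -0.002]
ft_force: [-0.2, -0.3, -0.0]
opening: 0.0512
```

```bash
python3 - <<'E'
from h import *
wrist("w7");go()
E
```

```text
t 36.75 pos [ 0.6046 -0.0981  0.2008] yaw -158.10 f [-0.9  0.2 -0.2] op 0.052 q [-0.23  0.38  1.47 -0.    1.3  -2.18]
```

View pics/w7.png

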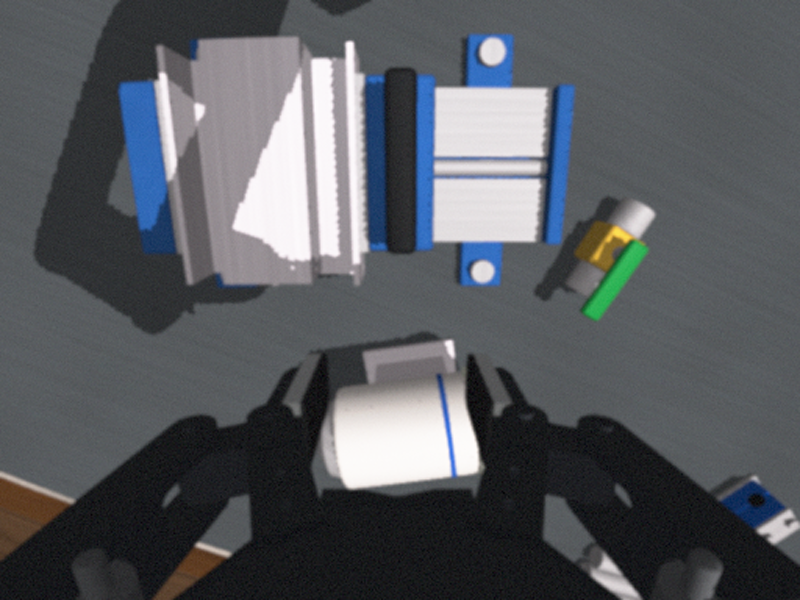

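The bundle is held between the jaws. The web's corners are (195,40), (300,38), (214,283) and (314,283). A's outer flange runs (160,46)–(189,283) and B's (350,43)–(360,283). The bar is (401,70)–(400,252).

```bash
python3 - <<'E'
from h import *
import pickle
st,s=pickle.load(open("pics/w7.pkl","rb"))
W=lambda u,v,z:world(s,((u+.5)*.64-.5,(v+.5)*.64-.5),z,st)
def L(n,a,b,z):
    p,q=W(*a,z),W(*b,z);f=lambda w:(w@VX*1000-446.5,w@VY*1000+463);p,q=f(p),f(q)
    print(n,"vx %.1f..%.1f mid %.1f | vy %.1f %.1f"%(p[0],q[0],(p[0]+q[0])/2,p[1],q[1]))
L("downL",(195,40),(214,283),.074);L("downR",(300,38),(314,283),.074)
L("A",(160,46),(189,283),.07);L("B",(350,43),(360,283),.07)
L("fixed",(121,83),(145,252),.068);L("bar",(401,70),(400,252),.108);L("bed",(490,89),(490,242),.03)
E
```

```text
downL vx -73.2..75.3 mid 1.1 | vy 26.8 22.2
downR vx -72.6..75.5 mid 1.5 | vy 89.5 90.4
A vx -71.9..76.3 mid 2.2 | vy 2.9 2.7
B vx -70.6..76.6 mid 3.0 | vy 118.4 121.0
fixed vx -52.4..54.8 mid 1.2 | vy -26.0 -26.4
bar vx -46.9..48.6 mid 0.8 | vy 148.3 147.8
bed vx -52.8..54.8 mid 1.0 | vy 211.3 217.0
```

```bash
python3 -c "
from workcell import arm
print(arm.job_done())"
```

```text
the job is handed in; nothing more can be done
None
```

The bundle is clamped in the vise and the job is handed in, at about 37 s of the 72 s allowed.

- **Jaw run:** I ran the empty jaw in until it stopped against the fixed jaw. I then ran it back to its stop, a measured travel of 200.1 mm, and it ran free at both ends.
- **Blanks:** I laid the two open-up blanks across the bed, pushed them together with the gripper, and nested the open-down one over the pair. The last wrist picture shows one flange in each trough.
- **Clamping:** The jaw closed to a measured opening of 120.0 mm, the width of the pair. It stayed there under about 17 N of push, after which I let go and moved clear.
- **Last picture:** Relative to the jaws' middle, the blanks are centred to about 0.3, 1.2 and 2 mm. Their ends agree to about 2 mm, near the camera's accuracy, so I did not correct that offset.
- **Loads:** The highest wrist force shown at the end of any move was about 20 N.
- **Bystanders:** I never touched the filter, valve, tube clamp, wrench or the red and orange look-alikes. I did not re-measure where they lie at the end.

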